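Home a lens iris ring against its stop and zero the stand

TASK

On the lens calibration stand, take the slim black ribbed ring by its ribbed rim and turn it clockwise (seen from above) until its orange lug presses on the black rubber buffer of the stop: feel for the contact, and hold it there for about a second with a push of about 8 N on the buffer, never forcing it. Then let go so that the lug stays touching the buffer, and push the green zero button all the way down and release it. Touch neither the bare metal collars above and below the ring nor the lug itself, do not press the button before the lug is at the buffer, and leave the glassware alone.

Things in the scene. Friction and masses are not known exactly. Their poses are not given: they have to be found in the camera images.
- lens_stand: Fixed calibration stand: an upright lens on a grey base plate 120 x 200 x 16 mm. Origin: on the vertical lens axis, at the plate's underside on the table; z up. The plate reaches 60 mm to the +y side and 140 mm to the -y side of the axis. The lens top (glass dome) is 119 mm above the table.
- iris_mid (a point): Centre of the black ribbed iris ring on the lens axis, 86 mm above the table. Ring 54 mm in diameter, 12 mm high (80 to 92 mm above the table). It turns about the axis, can not tilt or shift, and stays where it is left: dry friction about 0.12 N m. It meets the buffer after 0.15 to 1.15 rad clockwise. F newtons on the buffer put about 0.035 F N m on the hand, plus or minus friction.
- upper_collar: Fixed aluminium collar above the ring, diameter 40 mm, heights 92 to 114 mm (so 7 mm inside the ring's rim). Its origin coincides with that of lens_stand.
- lower_collar: Fixed aluminium barrel below the ring, diameter 46 mm, heights 20 to 79 mm (so 4 mm inside the ring's rim). Its origin coincides with that of lens_stand.
- lug: Orange lug on the iris ring, 8 mm wide, 10 mm high, from the rim (27 mm radius) out to 40 mm radius, at heights 81 to 91 mm. It turns with the ring. Its origin is that of lens_stand (on the axis, at table height); its x axis points from the axis along the lug. The lug and the stop's post stand at ring height, in the way of fingers.
- stop: The stop: dark clamp collar (diameter 64 mm, 20 to 36 mm above the table; block and brass screw head out to 41 mm radius), post, set screw, buffer. Origin on the lens axis at table height, x axis towards the post, z up. The screw's setting is not reported: the buffer's face stands 10 to 24 mm from the post's centre line. The sprung buffer yields 10 N/mm, up to 3 mm.
- lug_mid (a point): Centre of the lug, 34 mm from the lens axis, 86 mm above the table.
- stop_post (a point): Centre line of the steel stop post at lug height, 34 mm from the lens axis, 86 mm above the table. Post 12 mm radial x 8 mm, top at 94 mm. From its counter-clockwise side (its +y side, towards the lug) a brass screw sticks out level with a round black rubber buffer (diameter 8 mm) on its end, which the lug meets.
- zero_button_top (a point): Centre of the top face of the round green button (diameter 26 mm) on the base plate, 100 mm from the lens axis on its -y side, 38 mm above the table when up.
- zero_button (a joint): Travel of the zero button in m: 0 up, 0.006 fully down; a spring returns it; about 1.5 N moves it and 5 N holds it fully down.
- vial_a_mid (a point): Centre of a loose corked glass vial with yellow powder, diameter 21 mm, height 60 mm. Not to be disturbed.
- vial_b_mid (a point): Centre of a loose corked glass vial with pink filling, diameter 21 mm, height 60 mm. Not to be disturbed.
- beaker_mid (a point): Centre of a loose small glass beaker, diameter 47 mm, height 56 mm. Not to be disturbed.
Things that resemble listed ones, but are neither listed nor needed, are in the scene too. There is more than one size of the lens_stand; the one meant has the size given above.

How it is judged:
By the outcome, as a careful person would: the job done as asked, in the order asked, and still so for the second after the job is handed in, with the robot touching nothing.
It also fails if it takes over 72 s, if anything falls off the work surface, if the arm or the gripper's body presses on something with over 40 N, if the wrist force passes 120 N, or if a joint passes its speed limit or range.

ROBOT

A 7-joint arm with a two-finger parallel gripper is mounted at the origin on a cart in front of the work surface, level with it; the furniture and walls round the work are solid. World frame = base frame: x ahead of the robot, y to its left, z up, the work surface at z = 0. Lengths are in m, angles in degrees, forces in N, time in s.
With the tool pointing down it reaches from about 0.4 to 0.85 m from the base axis. Payload 6.9 kg.
Tool frame: the origin (TCP) lies at the very end of the fingers, on their centre line; the grasp point (between the pads) lies 19 mm behind it; z points along the fingers, x is the direction in which the jaws open and shut, and the axes are right-handed (so a half turn about z gives the same grasp; the last joint's range is limited). The gripper opens to 85 mm and grips with 20 to 120 N. Pads are 22 mm wide; open, the fingers measure 114 mm over their backs; the gripper's body (76 mm by 85 mm) begins 54 mm behind the grasp point. The pads swing forward as they close: fully open they stand 13 mm farther back than shut.
Start: joints at [78.295, 29.078, -13.613, 85.955, 7.202, 65.827, -8.869], TCP at [0.191, -0.595, 0.231] pointing down, gripper open.
Joint ranges: [-176.47, 176.47], [-13.61, 117.27], [-81.72, 77.17], [0.22, 143.17], [-87.28, 267.28], [10, 112.55], [-165.47, 165.47]. Speed limits (degrees/s): [136.94, 136.94, 180, 180, 180, 180, 180].

INTERFACE

Orientations are given as a 3x3 rotation matrix whose columns are the frame's x, y, z axes.
In Python, from cell import r, optics, job gives the robot as it stands.
- The arm moves only by the tool move_arm, never from a script. Its argument "targets" is a list of rows, each an object of numbers: "x", "y", "z": the shift along the tool's x, y, z as a fraction of full scale; "twist": the turn about the tool's z as a fraction of full scale. A call has 1 to 5 rows; each row shifts and turns the commanded pose from where the row before left it, along the tool's axes as they then stand; what a row does not reach is not made up. Full scale, the value 1, is 50 cm for a shift and 45 degrees for a turn. A row lasts 1/12 s, in which the tool goes at most 41.7 mm and 7.16 degrees, less where a joint would pass 70% of its speed; a pose out of reach is approached as far as the arm can. A call with a number of a shift or a turn outside -1 to 1 is refused whole. A call with a gripper value outside its range is refused whole. "gripper" is the gripper's target within -1 to 1 (fully open at 1, half-way at 0, shut at -1), set as the call begins (left out, the last holds). The fingers move at their own pace and stop on an object; the grip force is fixed at half the most. Time passes only in rows, so rows that do not move let the fingers close. It gives the time, the measured TCP pose, the force and the opening at its end, in the units of the state.
- r.observe(): the state, without advancing time (a new reading comes with each control period).
- optics.camera(name): name is "scene" or "side" or "wrist"; returns a dict with "img" (480x640x3 uint8, blue, green, red), "fx", "fy", "cx", "cy" (pixels), "k1" (the pictures are not rectified: a ray, as slopes to the right and down, at radius r is drawn at 1 + k1 r^2 times it, then the intrinsics apply), "world_from_camera" (4x4, takes a point from camera to world coordinates). Camera axes: x right, y up, looking along -z (the intrinsics and any distortion apply to the point x, -y, -z); pixel columns grow to the right and rows downward; lengths in m; the calibration is good to about 2 mm. A picture is of the moment at which its call begins. There is no depth.
- job.job_done(): hands the job in, once; it reports no verdict.
The state is a dict: "time": time; "joints": joint angles; "dq": joint speeds; "joint_torque": joint torques, N m; "tool_pos": TCP position; "ee_rot": TCP orientation; "ft_force": force on the tool from outside, world axes, zero at the start; "ft_torque": the same for the moment, N m; "gripper_width": opening from 0.0 (shut) to 1.0 (fully open).
Only numpy, scipy, OpenCV 4.12 (cv2) and the standard library are available. Lean on these libraries where they do the work, as an engineer would, in place of code of your own. Each camera call takes 0.05 s, during which the arm holds its last target.

## Working session

There is one attempt and no reset: what is moved stays moved. The work goes in short steps, Python scripts to look and compute and a tool call to move; the robot and the scene stay as the last step left them, time stands still between calls to the robot, and variables do not carry over. Pictures are saved under pics/ and viewed, and the job is handed in when it is done.

Besides the shell and the picture viewer there is one more tool, called as name(argument=value, ...), one argument or row to a line, values as JSON. move_arm: Moves the arm, as the interface text tells. Its arguments: {"type":"object","properties":{"targets":{"type":"array"},"gripper":{"type":"number"}},"required":["targets"]}

```bash
ls; mkdir -p pics; python3 - <<'E'
from cell import r, optics, job
import cv2
s=r.observe();print(s)
for n in("scene","side","wrist"):
    c=optics.camera(n);cv2.imwrite(f"pics/{n}0.png",c["img"]);print(n,c["fx"],c["cx"],c["cy"],c["k1"],c["world_from_camera"])
E
```

```text
pics
{'time': 0.0, 'joints': array([ 78.29598416,  29.12697161, -13.60846602,  86.0085679 ,
         7.20237268,  65.82686355,  -8.86922853]), 'dq': array([ 0.00046498, -0.08610484, -0.04665654,  0.00870884, -0.06250445,
        0.00099666,  0.03776861]), 'joint_torque': array([ 6.91760488e-04, -6.20595574e+01, -2.18713358e+00, -2.49647534e+01,
        1.24988408e-02,  1.20161366e-02, -1.27090411e-05]), 'tool_pos': array([ 0.19029177, -0.59480019,  0.23041456]), 'ee_rot': array([[ 3.04853400e-01, -9.52399106e-01, -5.89991863e-04],
       [-9.52397574e-01, -3.04853969e-01,  1.70859493e-03],
       [-1.80712564e-03,  4.10358448e-05, -9.99998366e-01]]), 'ft_force': array([-0.1064686 ,  0.1584886 ,  0.21699376]), 'ft_torque': array([-0.00807034, -0.02602082,  0.00807678]), 'gripper_width': 0.997746179604872}
scene 603.1070664500467 325.74761496026855 237.87514618661706 -0.11015792883039445 [[-0.45473071  0.6633833  -0.594258    0.02488619]
 [-0.89059425 -0.33279965  0.30997787  0.18487112]
 [ 0.00786529  0.67019922  0.74213958  0.78487916]
 [ 0.          0.          0.          1.        ]]
side 485.63580383108854 322.41230911338226 234.82965443409643 -0.06534672203918308 [[ 0.97836924  0.0841465  -0.18897885  0.41687433]
 [-0.20679845  0.42122221 -0.88306639 -0.85005343]
 [ 0.00529514  0.90304552  0.42951222  0.44698093]
 [ 0.          0.          0.          1.        ]]
wrist 338.0280360565523 318.2009309347395 238.96885861958492 0.019570152431377656 [[ 0.30511636  0.90166416  0.30644043  0.26996778]
 [-0.95231323  0.28952118  0.09631718 -0.57072763]
 [-0.00187525 -0.32121523  0.94700436  0.37359003]
 [ 0.          0.          0.          1.        ]]
```

View pics/scene0.png

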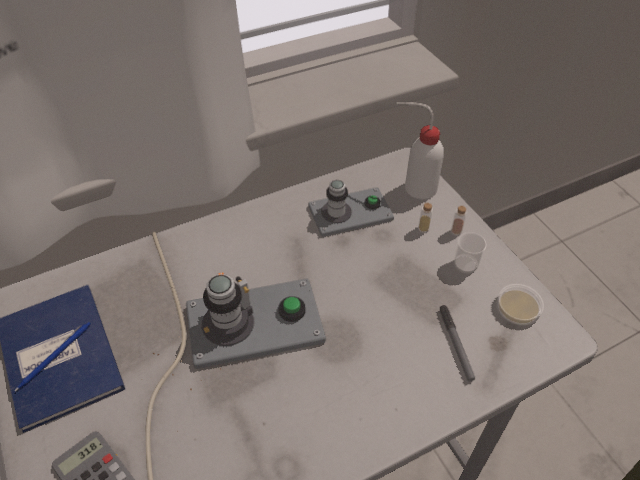

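View pics/side0.png

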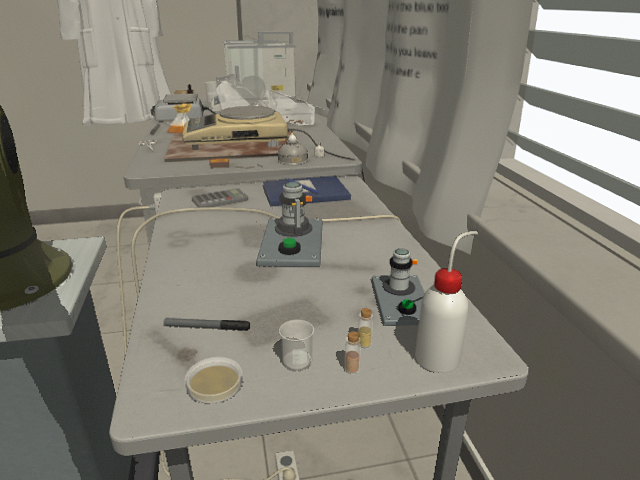

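View pics/wrist0.png

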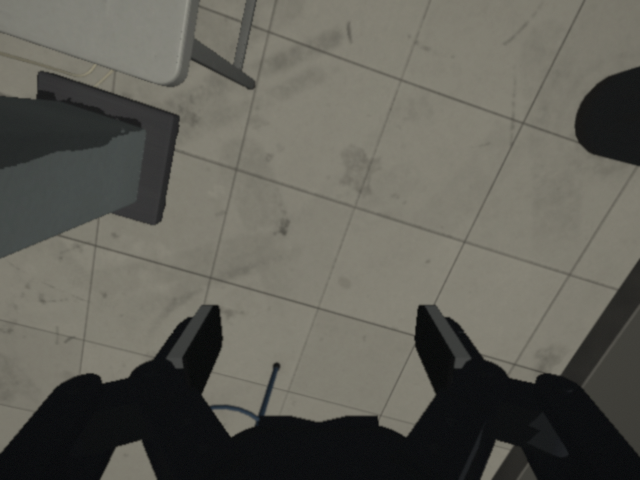

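The large stand is at about (225,310) in the scene view with its green button at (291,304). The smaller copy is at (340,205). I'll zoom in on the large one.

```bash
cat > h.py <<'E'
import numpy as np, cv2
from cell import r, optics, job
def ray(c,u,v):
    K=np.array([[c["fx"],0,c["cx"]],[0,c["fy"],c["cy"]],[0,0,1]])
    p=cv2.undistortPoints(np.array([[[u,v]]],float),K,np.array([c["k1"],0,0,0,0.]))[0,0]
    W=np.array(c["world_from_camera"]);d=W[:3,:3]@np.array([p[0],-p[1],-1]);return W[:3,3],d
def onz(c,u,v,z):
    o,d=ray(c,u,v);return o+d*(z-o[2])/d[2]
def proj(c,P):
    W=np.array(c["world_from_camera"]);q=W[:3,:3].T@(np.array(P)-W[:3,3]);x=q[0]/-q[2];y=-q[1]/-q[2];k=1+c["k1"]*(x*x+y*y)
    return np.array([c["fx"]*x*k+c["cx"],c["fy"]*y*k+c["cy"]])
def tri(c1,p1,c2,p2):
    o1,d1=ray(c1,*p1);o2,d2=ray(c2,*p2)
    t=np.linalg.lstsq(np.c_[d1,-d2],o2-o1,rcond=None)[0];a=o1+d1*t[0];b=o2+d2*t[1];return (a+b)/2,np.linalg.norm(a-b)
def blobs(c,lo,hi,box=None,mn=8):
    h=cv2.cvtColor(c["img"],cv2.COLOR_BGR2HSV);m=cv2.inRange(h,lo,hi)
    if box: z=np.zeros_like(m);z[box[1]:box[3],box[0]:box[2]]=m[box[1]:box[3],box[0]:box[2]];m=z
    n,l,st,ce=cv2.connectedComponentsWithStats(m);return [(ce[i].round(1).tolist(),st[i].tolist()) for i in range(1,n) if st[i,4]>=mn]
E
python3 - <<'E'
from h import *
a=optics.camera("scene");b=optics.camera("side")
G=((45,120,50),(80,255,255));O=((5,170,130),(18,255,255))
for n,c in(("sc",a),("si",b)):
    print(n,"G",blobs(c,*G),"O",blobs(c,*O))
A=cv2.resize(a["img"][255:375,175:335],None,fx=5,fy=5,interpolation=cv2.INTER_CUBIC);cv2.imwrite("pics/za.png",A)
B=cv2.resize(b["img"][170:275,245:345],None,fx=5.5,fy=5.5,interpolation=cv2.INTER_CUBIC);cv2.imwrite("pics/zb.png",B)
E
```

```text
sc G [([370.7, 199.2], [369, 198, 5, 3, 9]), ([290.1, 302.6], [284, 298, 14, 11, 97])] O []
si G [([289.0, 242.5], [283, 238, 13, 10, 113]), ([407.4, 303.7], [402, 299, 12, 10, 91])] O [([176.5, 128.8], [170, 126, 13, 7, 64]), ([308.4, 198.3], [306, 196, 6, 5, 26]), ([414.2, 261.5], [412, 260, 5, 4, 18])]
```

View pics/za.png

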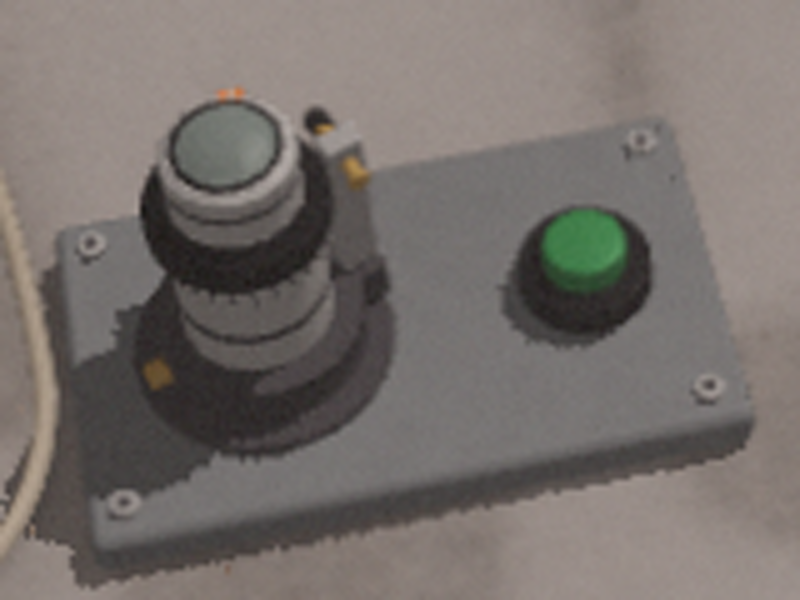

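View pics/zb.png

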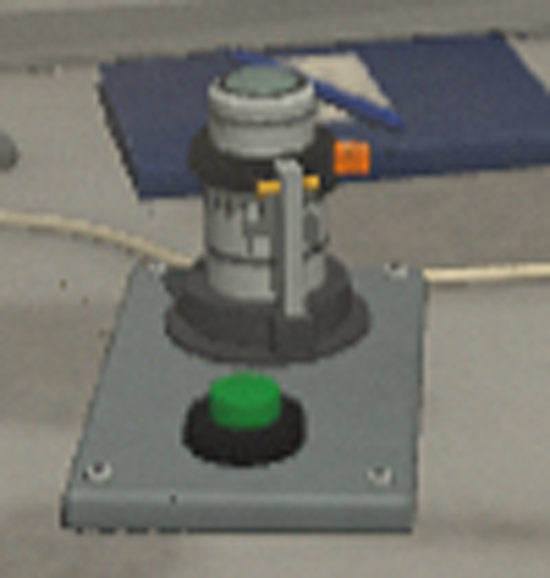

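```bash
python3 - <<'E'
from h import *
a=optics.camera("scene");b=optics.camera("side")
pa=lambda x,y:(175+x/5-.4,255+y/5-.4)
pb=lambda x,y:(245+x/5.5-.4,170+y/5.5-.4)
print("dome",tri(a,pa(227,146),b,pb(263,80)), onz(a,*pa(227,146),.117),onz(b,*pb(263,80),.117))
print("btn",tri(a,pa(585,235),b,pb(247,387)), onz(a,*pa(585,235),.038),onz(b,*pb(247,387),.038))
S=[onz(a,*pa(*q),.018) for q in((91,245),(641,141),(709,387),(123,503))]
T=[onz(b,*pb(*q),.018) for q in((98,470),(380,473),(397,268),(155,268))]
print(np.round(S,4));print(np.round(T,4))
print("lug side",onz(b,308.4,198.3,.086)); 
print("post side", onz(b,*pb(288,165),.094), onz(a,*pa(340,135),.094), tri(a,pa(340,135),b,pb(288,163)))
print("buffer",onz(a,*pa(317,120),.086),"screw R",onz(b,*pb(312,182),.086))
print("lug a",onz(a,*pa(231,92),.09))
E
```

```text
dome (array([0.55153649, 0.07725503, 0.11530752]), np.float64(0.0020355626578145683)) [0.54892146 0.07752392 0.117     ] [0.55190015 0.07433835 0.117     ]
btn (array([ 0.52971682, -0.02085484,  0.03857651]), np.float64(0.0006972018508086846)) [ 0.52969038 -0.02101366  0.038     ] [ 0.53021952 -0.01926052  0.038     ]
[[ 0.6088  0.1137  0.018 ]
 [ 0.5689 -0.0583  0.018 ]
 [ 0.4753 -0.0361  0.018 ]
 [ 0.5157  0.1358  0.018 ]]
[[ 0.476  -0.0329  0.018 ]
 [ 0.5706 -0.0541  0.018 ]
 [ 0.611   0.1176  0.018 ]
 [ 0.5155  0.1367  0.018 ]]
lug side [0.58360774 0.06882722 0.086     ]
post side [0.55621765 0.04583793 0.094     ] [0.55607375 0.04295908 0.094     ] (array([0.55547945, 0.04326221, 0.09550442]), np.float64(0.0008971056689981022))
buffer [0.57047274 0.04530647 0.086     ] screw R [0.56523997 0.04756676 0.086     ]
lug a [0.58855722 0.06504571 0.09      ]
```

The large stand checks out: its screws form a 96 x 176 mm rectangle and post radius is 34 mm. The axis is near (0.551, 0.078), the lug at about -18°, the post at about -82° and the buffer near -59°. The plan is to put the fingers at azimuth 45° / -135°. First I'll travel over there.

move_arm(
  targets=[
    {"x": -0.056, "y": -0.058},
    {"x": -0.056, "y": -0.058},
    {"x": -0.056, "y": -0.058},
    {"x": -0.056, "y": -0.058},
    {"x": -0.056, "y": -0.058},
  ],
  gripper=1,
)

```text
invalid input
```

move_arm(
  targets=[
    {"x": -0.056, "y": -0.058},
    {"x": -0.056, "y": -0.058},
    {"x": -0.056, "y": -0.058},
    {"x": -0.056, "y": -0.058},
    {"x": -0.056, "y": -0.058},
  ],
)

```text
invalid input
```

```bash
python3 - <<'E'
from h import *
s=r.observe();print(s["time"],s["joints"].round(1),s["tool_pos"].round(4),s["ee_rot"].round(3).tolist())
E
```

```text
0.35 [ 78.3  29.1 -13.6  86.    7.2  65.8  -8.9] [ 0.1905 -0.5952  0.2311] [[0.305, -0.952, -0.0], [-0.952, -0.305, 0.0], [-0.0, 0.0, -1.0]]
```

move_arm(
  targets=[
    {"x": -0.056, "y": -0.058, "z": 0, "twist": 0},
    {"x": -0.056, "y": -0.058, "z": 0, "twist": 0},
    {"x": -0.056, "y": -0.058, "z": 0, "twist": 0},
    {"x": -0.056, "y": -0.058, "z": 0, "twist": 0},
    {"x": -0.056, "y": -0.058, "z": 0, "twist": 0},
  ],
  gripper=1,
)

```text
time: 0.77
tool_pos: [0.2865, -0.416, 0.2314]
ee_rot: [[0.305, -0.952, 0.0], [-0.952, -0.305, -0.0], [0.0, -0.0, -1.0]]
ft_force: [1.2, 0.5, -0.0]
gripper_width: 0.996
```

move_arm(
  targets=[
    {"x": -0.056, "y": -0.058, "z": 0, "twist": 0},
    {"x": -0.056, "y": -0.058, "z": 0, "twist": 0},
    {"x": -0.056, "y": -0.058, "z": 0, "twist": 0},
    {"x": -0.056, "y": -0.058, "z": 0, "twist": 0},
    {"x": -0.056, "y": -0.058, "z": 0, "twist": 0},
  ],
)

```text
time: 1.18
tool_pos: [0.3819, -0.2384, 0.2316]
ee_rot: [[0.305, -0.953, 0.001], [-0.953, -0.305, -0.001], [0.001, -0.0, -1.0]]
ft_force: [2.2, -0.3, -0.0]
gripper_width: 0.999
```

```bash
python3 - <<'E'
from h import *
s=r.observe();print(s["time"],s["joints"].round(1),s["tool_pos"].round(4))
E
```

```text
1.1833 [ 45.9  14.1 -21.6 110.7   6.2  56.2 -50.8] [ 0.3819 -0.2384  0.2316]
```

move_arm(
  targets=[
    {"x": -0.056, "y": -0.058, "z": 0, "twist": 0},
    {"x": -0.056, "y": -0.058, "z": 0, "twist": 0},
    {"x": -0.056, "y": -0.058, "z": 0, "twist": 0},
    {"x": -0.056, "y": -0.058, "z": 0, "twist": 0},
    {"x": -0.056, "y": -0.058, "z": 0, "twist": 0},
  ],
)

```text
time: 1.6
tool_pos: [0.4774, -0.0608, 0.2316]
ee_rot: [[0.305, -0.952, 0.001], [-0.952, -0.305, -0.0], [0.001, -0.001, -1.0]]
ft_force: [1.5, -0.6, -0.3]
gripper_width: 1.002
```

move_arm(
  targets=[
    {"x": -0.056, "y": -0.058, "z": 0, "twist": 0},
    {"x": -0.056, "y": -0.058, "z": 0, "twist": 0},
    {"x": 0, "y": 0, "z": 0, "twist": -0.15},
    {"x": 0, "y": 0, "z": 0, "twist": -0.15},
    {"x": 0, "y": 0, "z": 0, "twist": -0.15},
  ],
)

```text
time: 2.02
tool_pos: [0.5151, 0.0098, 0.2312]
ee_rot: [[0.622, -0.783, -0.0], [-0.783, -0.622, 0.0], [-0.0, -0.0, -1.0]]
ft_force: [0.0, -0.7, -0.6]
gripper_width: 0.999
```

move_arm(
  targets=[
    {"x": 0, "y": 0, "z": 0, "twist": -0.15},
    {"x": 0, "y": 0, "z": 0, "twist": -0.15},
    {"x": 0, "y": 0, "z": 0, "twist": -0.15},
    {"x": 0, "y": 0, "z": 0, "twist": -0.15},
    {"x": 0, "y": 0, "z": 0, "twist": -0.15},
  ],
)

```text
time: 2.43
tool_pos: [0.5149, 0.0083, 0.2314]
ee_rot: [[0.951, -0.308, 0.0], [-0.308, -0.951, -0.0], [0.0, 0.0, -1.0]]
ft_force: [0.6, -0.1, -0.1]
gripper_width: 1.0
```

move_arm(
  targets=[
    {"x": 0, "y": 0, "z": 0, "twist": -0.15},
    {"x": 0, "y": 0, "z": 0, "twist": -0.15},
    {"x": 0, "y": 0, "z": 0, "twist": -0.15},
    {"x": 0, "y": 0, "z": 0, "twist": -0.15},
    {"x": 0, "y": 0, "z": 0, "twist": -0.15},
  ],
)

```text
time: 2.85
tool_pos: [0.5149, 0.0083, 0.2314]
ee_rot: [[0.962, 0.273, 0.0], [0.273, -0.962, -0.0], [0.0, 0.0, -1.0]]
ft_force: [-0.3, 0.4, -0.1]
gripper_width: 0.994
```

```bash
python3 - <<'E'
from h import *
s=r.observe();print(s["time"],s["joints"].round(1),s["tool_pos"].round(4),s["ee_rot"].round(3).tolist())
for n in("scene","side","wrist"):
    c=optics.camera(n);cv2.imwrite(f"pics/{n}1.png",c["img"])
print(c["world_from_camera"])
E
```

```text
2.85 [ 30.4  24.6 -49.9 102.   21.   63.1 -10.7] [0.5149 0.0083 0.2314] [[0.962, 0.273, 0.0], [0.273, -0.962, -0.0], [0.0, 0.0, -1.0]]
[[ 9.63102715e-01 -2.55127422e-01 -8.56922337e-02  4.93643605e-01]
 [ 2.69133558e-01  9.12342682e-01  3.08541663e-01  8.68425325e-02]
 [-5.36756697e-04 -3.20219969e-01  9.47343065e-01  3.74299236e-01]
 [ 0.00000000e+00  0.00000000e+00  0.00000000e+00  1.00000000e+00]]
```

View pics/wrist1.png

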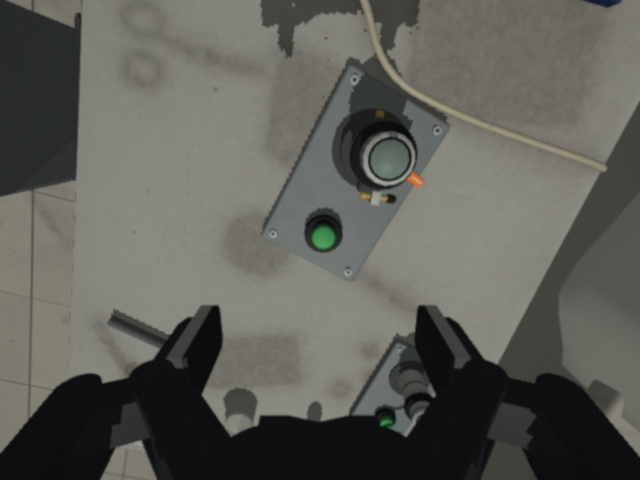

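The wrist view shows the whole stand: dome at (390,158), lug at (416,180), post and buffer at about (380,198), and button at (322,235). I'll refine the positions from here.

```bash
python3 - <<'E'
from h import *
c=optics.camera("wrist");np.save("w1.npy",c,allow_pickle=True)
Z=cv2.resize(c["img"][60:290,260:460],None,fx=2.6,fy=2.6,interpolation=cv2.INTER_CUBIC)
Z2=cv2.resize(c["img"][95:215,325:445],None,fx=5,fy=5,interpolation=cv2.INTER_CUBIC);cv2.imwrite("pics/w1z.png",Z2)
print(blobs(c,(45,100,50),(80,255,255)),blobs(c,(5,150,120),(18,255,255)))
g=[b for b in blobs(c,(45,100,50),(80,255,255)) if b[1][4]>100]
for b in g: print(onz(c,*b[0],.038))
print("lug",[onz(c,*b[0],.09) for b in blobs(c,(5,150,120),(18,255,255))])
S=np.array([onz(c,*q,.018) for q in((354,79),(437,130),(348,272),(273,234))]);print(S.round(4),S.mean(0))
E
```

```text
[([323.2, 236.7], [311, 225, 25, 24, 471]), ([387.2, 422.1], [381, 416, 13, 13, 124])] [([414.1, 178.2], [407, 171, 16, 15, 105])]
[ 0.52830432 -0.01889095  0.038     ]
[ 0.67395224 -0.23718664  0.038     ]
lug [array([0.58237196, 0.06711022, 0.09      ])]
[[ 0.516   0.1354  0.018 ]
 [ 0.6098  0.113   0.018 ]
 [ 0.5694 -0.0588  0.018 ]
 [ 0.4759 -0.0369  0.018 ]] [0.54276962 0.03819336 0.018     ]
```

View pics/w1z.png

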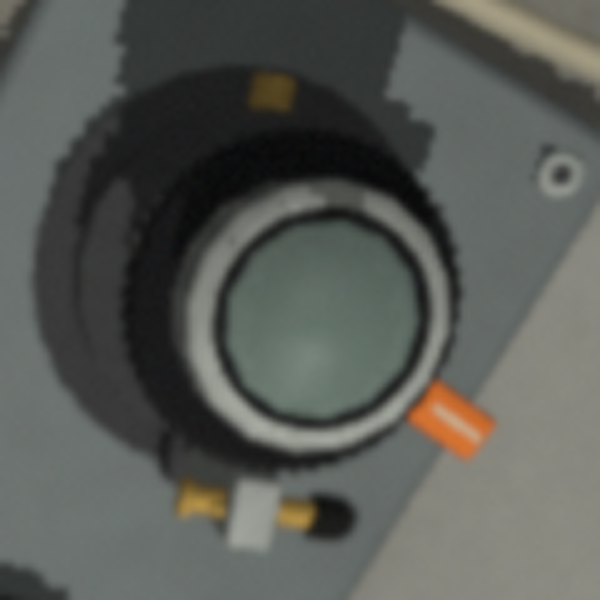

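```bash
python3 - <<'E'
from h import *
c=np.load("w1.npy",allow_pickle=True).item()
p=lambda x,y:(325+x/5-.4,95+y/5-.4)
print("ring",onz(c,*p(293,298),.092)); print("dome",onz(c,*p(322,314),.116)); print("collar",onz(c,*p(319,317),.114))
A=np.array([.5512,.0780])
for n,q,z in(("lug tip",(470,432),.091),("lug root",(425,400),.091),("post",(255,517),.094),("buf tip",(352,516),.086),("buf base",(315,516),.086)):
    P=onz(c,*p(*q),z);d=P[:2]-A;print(n,P.round(4),"r",np.hypot(*d).round(4),"az",np.degrees(np.arctan2(d[1],d[0])).round(1))
E
```

```text
ring [0.55077909 0.07886199 0.092     ]
dome [0.55086757 0.07849141 0.116     ]
collar [0.55101888 0.0778927  0.114     ]
lug tip [0.5865 0.066  0.091 ] r 0.0373 az -18.8
lug root [0.5774 0.069  0.091 ] r 0.0277 az -19.0
post [0.5558 0.0434 0.094 ] r 0.0349 az -82.4
buf tip [0.5737 0.0467 0.086 ] r 0.0385 az -54.3
buf base [0.5675 0.045  0.086 ] r 0.0368 az -63.7
```

move_arm(
  targets=[
    {"x": 0.054, "y": -0.057, "z": 0, "twist": 0},
    {"x": 0.054, "y": -0.057, "z": 0, "twist": 0},
    {"x": 0, "y": 0, "z": 0, "twist": -0.13},
    {"x": 0, "y": 0, "z": 0, "twist": -0.13},
    {"x": 0, "y": 0, "z": 0, "twist": -0.13},
  ],
)

```text
time: 3.47
tool_pos: [0.5518, 0.0792, 0.2312]
ee_rot: [[0.836, 0.548, -0.0], [0.548, -0.836, 0.0], [-0.0, -0.0, -1.0]]
ft_force: [-0.4, 0.6, -0.3]
gripper_width: 1.003
```

move_arm(
  targets=[
    {"x": 0, "y": 0, "z": 0, "twist": -0.13},
    {"x": 0, "y": 0, "z": 0, "twist": -0.13},
    {"x": 0, "y": 0, "z": 0, "twist": 0},
    {"x": 0, "y": 0, "z": 0, "twist": 0},
  ],
)

```text
time: 3.8
tool_pos: [0.5517, 0.0777, 0.2312]
ee_rot: [[0.714, 0.7, -0.0], [0.7, -0.714, 0.0], [-0.0, -0.0, -1.0]]
ft_force: [1.1, 0.2, -0.4]
gripper_width: 1.004
```

```bash
python3 - <<'E'
from h import *
s=r.observe();print(s["time"],s["joints"].round(1),s["tool_pos"].round(4),s["ee_rot"].round(3).tolist(),s["ft_force"],s["ft_torque"])
for n in("scene","side","wrist"):
    c=optics.camera(n);cv2.imwrite(f"pics/{n}2.png",c["img"])
    if n=="side": cv2.imwrite("pics/side2z.png",cv2.resize(c["img"][60:270,190:390],None,fx=2.8,fy=2.8))
E
```

```text
3.8 [ 24.7  30.8 -56.5  96.1  27.4  68.2   5.8] [0.5517 0.0777 0.2312] [[0.714, 0.7, -0.0], [0.7, -0.714, 0.0], [-0.0, -0.0, -1.0]] [ 1.06241279  0.16751179 -0.35195465] [ 0.00349386 -0.01040685  0.00433819]
```

View pics/wrist2.png

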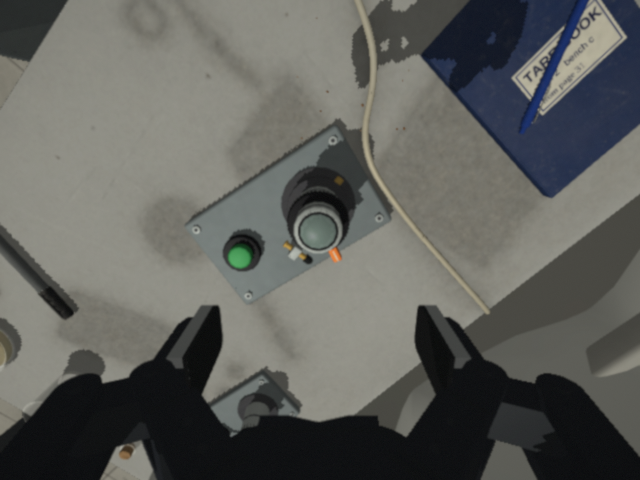

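View pics/side2z.png

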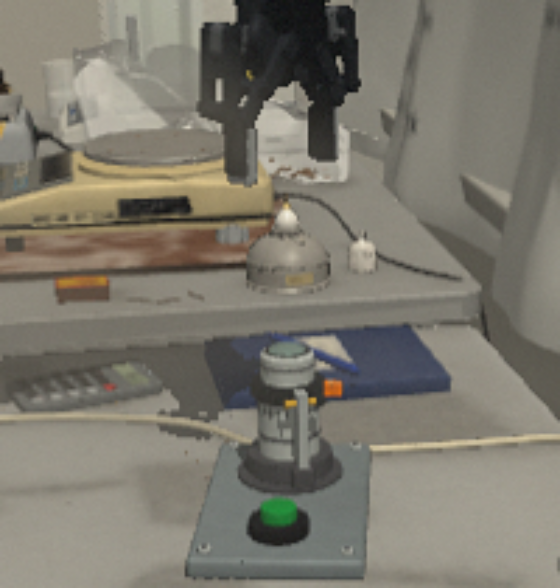

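```bash
python3 - <<'E'
from h import *
c=optics.camera("wrist")
cv2.imwrite("pics/w2z.png",cv2.resize(c["img"][160:290,260:390],None,fx=5,fy=4.6,interpolation=cv2.INTER_CUBIC)[:598])
g=cv2.cvtColor(c["img"],cv2.COLOR_BGR2GRAY)
k=cv2.HoughCircles(cv2.medianBlur(g,3)[180:280,270:370],cv2.HOUGH_GRADIENT,1,5,param1=80,param2=14,minRadius=12,maxRadius=40)
for q in (k[0][:6] if k is not None else []): print((q[:2]+[270,180]),q[2],onz(c,q[0]+270,q[1]+180,.115).round(4),onz(c,q[0]+270,q[1]+180,.092).round(4))
E
```

```text
[317.5 220.5] 30.5 [0.5449 0.0838 0.115 ] [0.5494 0.0792 0.092 ]
[322.5 221.5] 27.2 [0.5484 0.086  0.115 ] [0.5531 0.0816 0.092 ]
[315.5 230.5] 18.2 [0.5496 0.0768 0.115 ] [0.5545 0.0715 0.092 ]
[319.5 225.5] 24.9 [0.549 0.082 0.115] [0.5538 0.0772 0.092 ]
[326.5 213.5] 39.4 [0.546  0.0929 0.115 ] [0.5505 0.0891 0.092 ]
[314.5 237.5] 23.9 [0.5532 0.072  0.115 ] [0.5584 0.0663 0.092 ]
```

View pics/w2z.png

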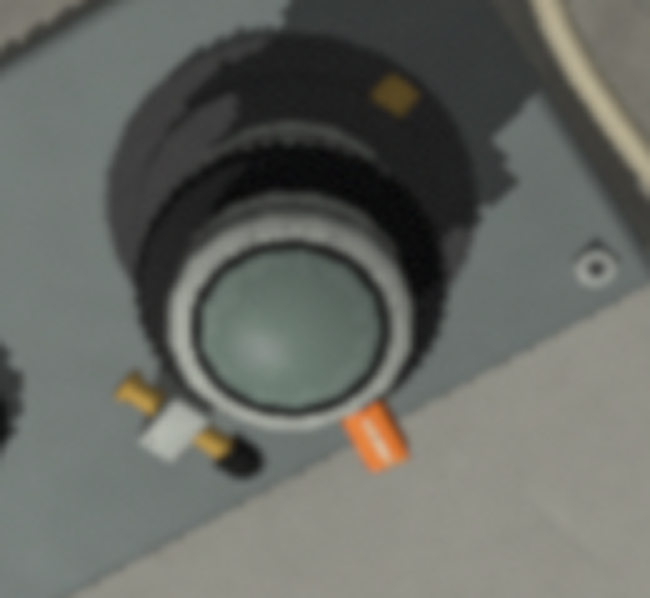

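```bash
python3 - <<'E'
from h import *
c=optics.camera("wrist")
for q,z in(((317.8,230.7),.116),((318.2,160+.217*(152+430)/2-.4),.0915),((317.9,160+.217*(205+428)/2-.4),.114)):
    print(onz(c,*q,z).round(4))
s=r.observe();P=np.array([.551,.0783])-s["tool_pos"][:2];print(s["tool_pos"],s["ee_rot"][:2,:2].T@P)
E
```

```text
[0.5509 0.0782 0.116 ]
[0.5514 0.0781 0.0915]
[0.5499 0.0792 0.114 ]
[0.55172862 0.07777121 0.23139762] [-0.00014696 -0.00088821]
```

move_arm(
  targets=[
    {"x": 0, "y": -0.0016, "z": 0.06, "twist": 0},
    {"x": 0, "y": 0, "z": 0.06, "twist": 0},
    {"x": 0, "y": 0, "z": 0.06, "twist": 0},
    {"x": 0, "y": 0, "z": 0.06, "twist": 0},
    {"x": 0, "y": 0, "z": 0, "twist": 0},
  ],
)

```text
time: 4.47
tool_pos: [0.5484, 0.0767, 0.1066]
ee_rot: [[0.711, 0.703, -0.008], [0.703, -0.711, -0.002], [-0.007, -0.004, -1.0]]
ft_force: [-1.4, -1.5, 0.4]
gripper_width: 0.999
```

```bash
python3 - <<'E'
from h import *
for n in("scene","side","wrist"):
    c=optics.camera(n)
    if n=="wrist":cv2.imwrite(f"pics/{n}3.png",c["img"])
    if n=="side": cv2.imwrite("pics/side3z.png",cv2.resize(c["img"][110:270,220:370],None,fx=3.7,fy=3.7))
    if n=="scene": cv2.imwrite("pics/scene3z.png",cv2.resize(c["img"][200:370,140:340],None,fx=3.5,fy=3.5))
E
```

```text
(no output)
```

View pics/wrist3.png

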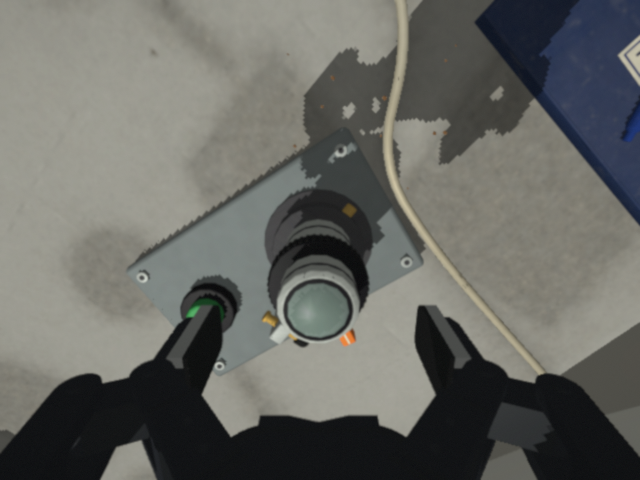

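View pics/side3z.png

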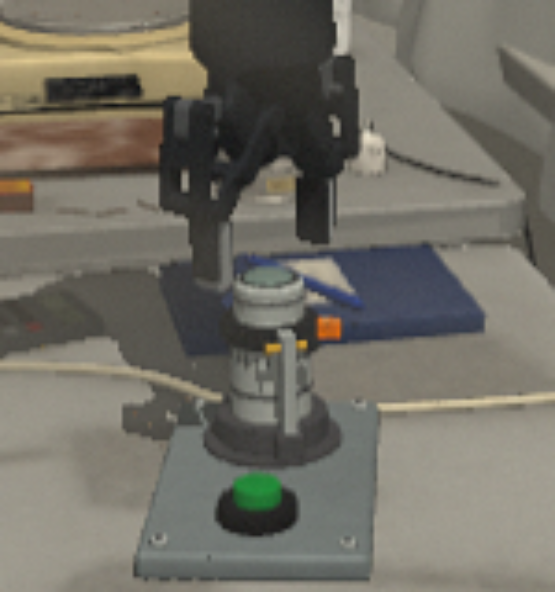

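View pics/scene3z.png

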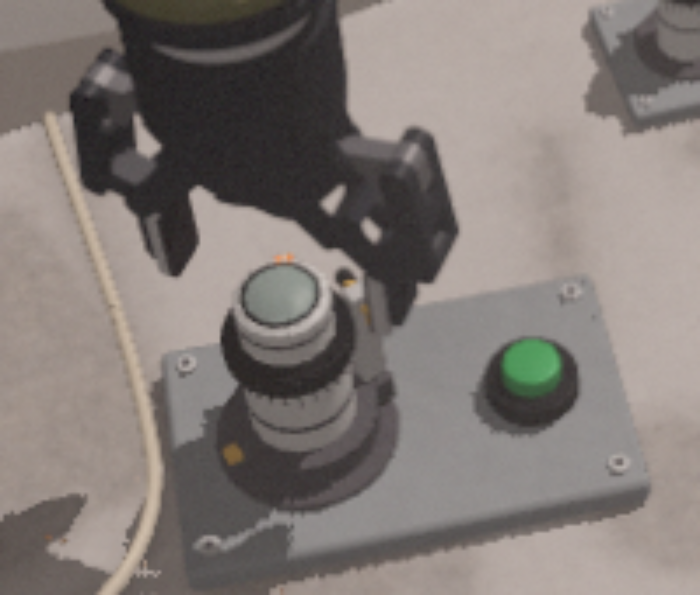

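```bash
python3 - <<'E'
from h import *
s=r.observe();R=s["ee_rot"];P=np.array([.551,.0783])-s["tool_pos"][:2];print(s["time"],s["tool_pos"],R.round(4).tolist(),R[:2,:2].T@P,s["ft_force"],s["ft_torque"],s["joints"])
c=optics.camera("wrist")
cv2.imwrite("pics/w3z.png",cv2.resize(c["img"][220:360,250:400],None,fx=4,fy=4,interpolation=cv2.INTER_CUBIC))
E
```

```text
4.6167 [0.5517688  0.07894636 0.11259002] [[0.7104, 0.7038, 0.001], [0.7038, -0.7104, 0.0006], [0.0011, 0.0002, -1.0]] [-1.00106159e-03 -8.19646764e-05] [0.56060581 0.04295758 0.47198738] [ 0.04254986 -0.04091536  0.02269762] [ 20.85694231  37.72025839 -51.14087986 105.13688081  35.70390976
  54.68857176  -1.40194124]
```

View pics/w3z.png

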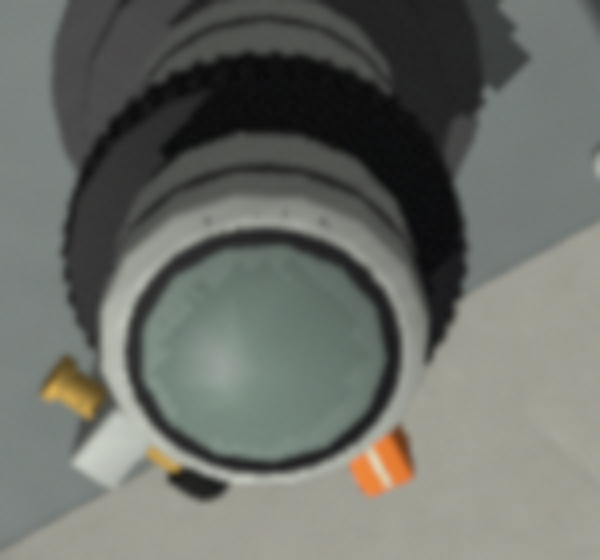

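move_arm(
  targets=[
    {"x": -0.0022, "y": 0, "z": 0.02, "twist": 0},
    {"x": 0, "y": 0, "z": 0.02, "twist": 0},
    {"x": 0, "y": 0, "z": 0.02, "twist": 0},
    {"x": 0, "y": 0, "z": 0.02, "twist": 0},
    {"x": 0, "y": 0, "z": 0.019, "twist": 0},
  ],
)

```text
time: 5.08
tool_pos: [0.5501, 0.0773, 0.0606]
ee_rot: [[0.71, 0.704, -0.001], [0.704, -0.71, -0.0], [-0.001, -0.0, -1.0]]
ft_force: [0.7, -0.2, -0.5]
gripper_width: 0.999
```

move_arm(
  targets=[
    {"x": 0, "y": 0, "z": 0, "twist": 0},
    {"x": 0, "y": 0, "z": 0, "twist": 0},
    {"x": 0, "y": 0, "z": 0, "twist": 0},
    {"x": 0, "y": 0, "z": 0, "twist": 0},
  ],
  gripper=0.5,
)

```text
time: 5.42
tool_pos: [0.5507, 0.0778, 0.0622]
ee_rot: [[0.71, 0.704, 0.001], [0.704, -0.71, 0.0], [0.001, 0.0, -1.0]]
ft_force: [-0.1, -0.0, 0.5]
gripper_width: 0.749
```

```bash
python3 - <<'E'
from h import *
s=r.observe();R=s["ee_rot"];P=np.array([.551,.0783])-s["tool_pos"][:2];print(s["time"],s["tool_pos"],R[:2,:2].T@P,s["ft_force"],s["ft_torque"],s["gripper_width"])
for n in("scene","side","wrist"):
    c=optics.camera(n)
    if n=="wrist":cv2.imwrite(f"pics/{n}4.png",c["img"])
    if n=="side": cv2.imwrite("pics/side4z.png",cv2.resize(c["img"][110:270,220:370],None,fx=3.7,fy=3.7))
    if n=="scene": cv2.imwrite("pics/scene4z.png",cv2.resize(c["img"][200:370,140:340],None,fx=3.5,fy=3.5))
E
```

```text
5.4167 [0.55073431 0.07781893 0.06220615] [ 0.00052738 -0.00015454] [-0.09058481 -0.02400195  0.47043529] [ 0.05282581  0.01764703 -0.03635894] 0.7491525284830982
```

View pics/wrist4.png

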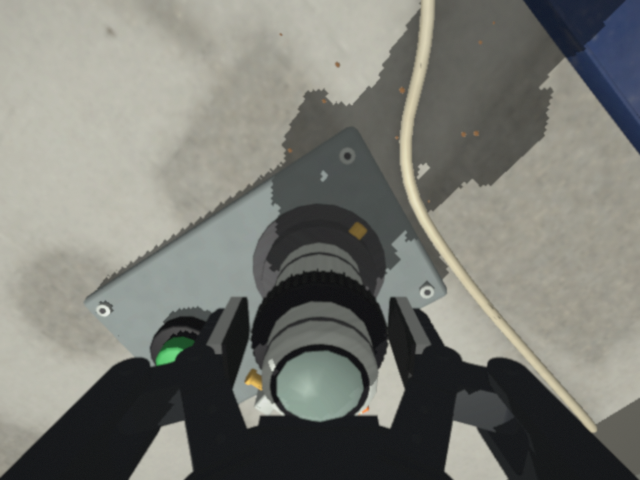

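View pics/side4z.png

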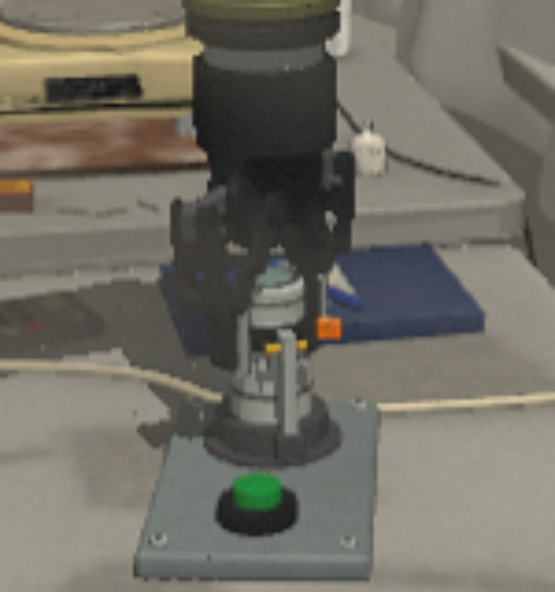

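View pics/scene4z.png

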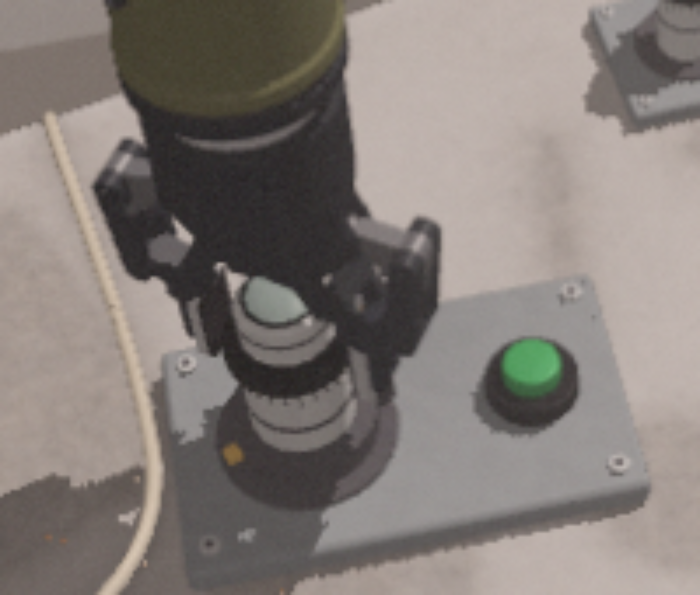

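move_arm(
  targets=[
    {"x": 0.0008, "y": 0, "z": 0, "twist": 0},
    {"x": 0, "y": 0, "z": 0, "twist": 0},
    {"x": 0, "y": 0, "z": 0, "twist": 0},
    {"x": 0, "y": 0, "z": 0, "twist": 0},
    {"x": 0, "y": 0, "z": 0, "twist": 0},
  ],
  gripper=0,
)

```text
time: 5.98
tool_pos: [0.551, 0.0779, 0.0625]
ee_rot: [[0.71, 0.704, 0.001], [0.704, -0.71, -0.0], [0.001, 0.001, -1.0]]
ft_force: [0.6, -1.2, 4.8]
gripper_width: 0.612
```

```bash
cat > st.py <<'E'
from h import *
s=r.observe();R=s["ee_rot"];print(round(s["time"],2),s["tool_pos"].round(5),"az",np.degrees(np.arctan2(R[1,0],R[0,0])).round(3),"F",s["ft_force"].round(2),"T",s["ft_torque"].round(3),"j7",s["joint_torque"][6].round(3),"w",s["gripper_width"].round(4))
E
python3 st.py; python3 st.py
```

```text
Traceback (most recent call last):
  File "st.py", line 2, in <module>
    s=r.observe();R=s["ee_rot"];print(round(s["time"],2),s["tool_pos"].round(5),"az",np.degrees(np.arctan2(R[1,0],R[0,0])).round(3),"F",s["ft_force"].round(2),"T",s["ft_torque"].round(3),"j7",s["joint_torque"][6].round(3),"w",s["gripper_width"].round(4))
                                                                                                                                                                                                                                  ^^^^^^^^^^^^^^^^^^^^^^^^
AttributeError: 'float' object has no attribute 'round'
Traceback (most recent call last):
  File "st.py", line 2, in <module>
    s=r.observe();R=s["ee_rot"];print(round(s["time"],2),s["tool_pos"].round(5),"az",np.degrees(np.arctan2(R[1,0],R[0,0])).round(3),"F",s["ft_force"].round(2),"T",s["ft_torque"].round(3),"j7",s["joint_torque"][6].round(3),"w",s["gripper_width"].round(4))
                                                                                                                                                                                                                                  ^^^^^^^^^^^^^^^^^^^^^^^^
AttributeError: 'float' object has no attribute 'round'
```

```bash
sed -i 's/s\["gripper_width"\].round(4)/round(float(s["gripper_width"]),4)/' st.py; python3 st.py
```

```text
5.98 [0.551   0.07791 0.0625 ] az 44.742 F [ 0.59 -1.23  4.76] T [-0.136  0.319  0.01 ] j7 0.014 w 0.6122
```

move_arm(
  targets=[
    {"x": 0, "y": 0, "z": 0, "twist": 0.04},
    {"x": 0, "y": 0, "z": 0, "twist": 0.04},
    {"x": 0, "y": 0, "z": 0, "twist": 0.04},
    {"x": 0, "y": 0, "z": 0, "twist": 0.04},
    {"x": 0, "y": 0, "z": 0, "twist": 0.04},
  ],
)

```text
time: 6.4
tool_pos: [0.5509, 0.0779, 0.0625]
ee_rot: [[0.812, 0.583, 0.001], [0.583, -0.812, -0.0], [0.001, 0.001, -1.0]]
ft_force: [-0.8, -1.1, 4.7]
gripper_width: 0.609
```

```bash
python3 st.py
```

```text
6.4 [0.55095 0.07789 0.0625 ] az 35.678 F [-0.76 -1.11  4.72] T [-0.249  0.341  0.118] j7 0.373 w 0.6094
```

move_arm(
  targets=[
    {"x": 0, "y": 0, "z": 0, "twist": 0.025},
    {"x": 0, "y": 0, "z": 0, "twist": 0.025},
    {"x": 0, "y": 0, "z": 0, "twist": 0.025},
    {"x": 0, "y": 0, "z": 0, "twist": 0.025},
    {"x": 0, "y": 0, "z": 0, "twist": 0.025},
  ],
)

```text
time: 6.82
tool_pos: [0.5509, 0.0779, 0.0625]
ee_rot: [[0.865, 0.501, 0.001], [0.501, -0.865, -0.0], [0.001, 0.001, -1.0]]
ft_force: [-0.8, -0.4, 5.8]
gripper_width: 0.61
```

```bash
python3 st.py
python3 - <<'E'
from h import *
c=optics.camera("scene");cv2.imwrite("pics/scene5z.png",cv2.resize(c["img"][240:370,170:320],None,fx=4.5,fy=4.5))
c=optics.camera("side");cv2.imwrite("pics/side5z.png",cv2.resize(c["img"][150:270,240:350],None,fx=5,fy=5))
E
```

```text
6.82 [0.55092 0.07787 0.0625 ] az 30.087 F [-0.84 -0.4   5.82] T [-0.202  0.403  0.151] j7 0.186 w 0.6101
```

View pics/side5z.png

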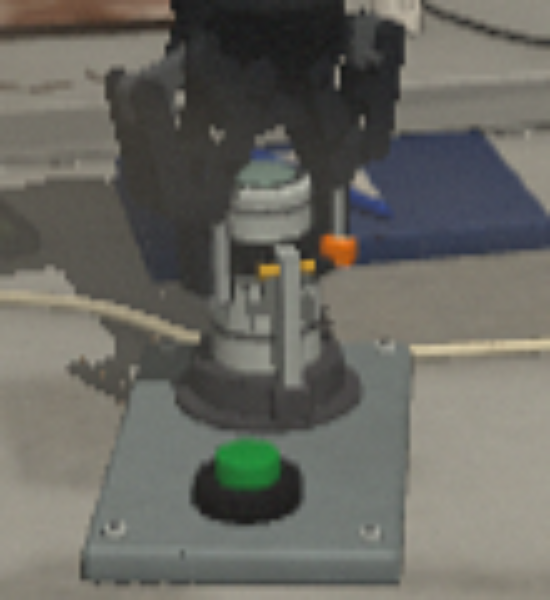

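move_arm(
  targets=[
    {"x": 0, "y": 0, "z": 0, "twist": 0.012},
    {"x": 0, "y": 0, "z": 0, "twist": 0.012},
    {"x": 0, "y": 0, "z": 0, "twist": 0.012},
    {"x": 0, "y": 0, "z": 0, "twist": 0.012},
    {"x": 0, "y": 0, "z": 0, "twist": 0.012},
  ],
)

```text
time: 7.33
tool_pos: [0.5509, 0.0778, 0.0625]
ee_rot: [[0.888, 0.46, 0.001], [0.46, -0.888, -0.0], [0.001, 0.001, -1.0]]
ft_force: [-0.9, -1.3, 5.9]
gripper_width: 0.611
```

```bash
python3 st.py
```

```text
7.33 [0.5509  0.07784 0.06249] az 27.413 F [-0.92 -1.29  5.85] T [-0.212  0.395  0.127] j7 0.026 w 0.6109
```

move_arm(
  targets=[
    {"x": 0, "y": 0, "z": 0, "twist": 0.006},
    {"x": 0, "y": 0, "z": 0, "twist": 0.006},
    {"x": 0, "y": 0, "z": 0, "twist": 0.006},
    {"x": 0, "y": 0, "z": 0, "twist": 0.006},
    {"x": 0, "y": 0, "z": 0, "twist": 0.006},
  ],
)

```text
time: 7.75
tool_pos: [0.5509, 0.0778, 0.0625]
ee_rot: [[0.898, 0.44, 0.001], [0.44, -0.898, -0.0], [0.001, 0.001, -1.0]]
ft_force: [-1.6, -0.1, 5.9]
gripper_width: 0.611
```

```bash
python3 st.py
```

```text
7.75 [0.55087 0.07782 0.0625 ] az 26.078 F [-1.57 -0.13  5.85] T [-0.236  0.382  0.129] j7 -0.047 w 0.6114
```

move_arm(
  targets=[
    {"x": 0, "y": 0, "z": 0, "twist": 0.006},
    {"x": 0, "y": 0, "z": 0, "twist": 0.006},
    {"x": 0, "y": 0, "z": 0, "twist": 0.006},
    {"x": 0, "y": 0, "z": 0, "twist": 0.006},
    {"x": 0, "y": 0, "z": 0, "twist": 0.006},
  ],
)

```text
time: 8.17
tool_pos: [0.5509, 0.0778, 0.0625]
ee_rot: [[0.908, 0.418, 0.001], [0.418, -0.908, -0.0], [0.001, 0.001, -1.0]]
ft_force: [-1.6, -1.3, 6.7]
gripper_width: 0.611
```

```bash
python3 st.py
```

```text
8.17 [0.55089 0.07783 0.06252] az 24.723 F [-1.63 -1.28  6.7 ] T [-0.252  0.379  0.137] j7 -0.047 w 0.6111
```

move_arm(
  targets=[
    {"x": 0, "y": 0, "z": 0, "twist": 0.006},
    {"x": 0, "y": 0, "z": 0, "twist": 0.006},
    {"x": 0, "y": 0, "z": 0, "twist": 0.006},
    {"x": 0, "y": 0, "z": 0, "twist": 0.006},
  ],
)

```text
time: 8.5
tool_pos: [0.5509, 0.0778, 0.0625]
ee_rot: [[0.916, 0.401, 0.001], [0.401, -0.916, -0.0], [0.001, 0.001, -1.0]]
ft_force: [-1.4, -1.6, 4.7]
gripper_width: 0.613
```

```bash
python3 st.py
```

```text
8.5 [0.55087 0.07782 0.0625 ] az 23.647 F [-1.45 -1.57  4.69] T [-0.152  0.403  0.082] j7 -0.048 w 0.6135
```

move_arm(
  targets=[
    {"x": 0, "y": 0, "z": 0, "twist": 0.005},
    {"x": 0, "y": 0, "z": 0, "twist": 0.005},
    {"x": 0, "y": 0, "z": 0, "twist": 0.005},
    {"x": 0, "y": 0, "z": 0, "twist": 0.005},
  ],
)

```text
time: 8.83
tool_pos: [0.5508, 0.0778, 0.0625]
ee_rot: [[0.922, 0.387, 0.001], [0.387, -0.922, -0.0], [0.001, 0.001, -1.0]]
ft_force: [-1.9, -0.7, 6.4]
gripper_width: 0.612
```

```bash
python3 st.py
```

```text
8.83 [0.55085 0.0778  0.06249] az 22.752 F [-1.89 -0.71  6.38] T [-0.225  0.431  0.176] j7 -0.06 w 0.6115
```

move_arm(
  targets=[
    {"x": 0, "y": 0, "z": 0, "twist": 0.005},
    {"x": 0, "y": 0, "z": 0, "twist": 0.005},
    {"x": 0, "y": 0, "z": 0, "twist": 0.005},
    {"x": 0, "y": 0, "z": 0, "twist": 0.005},
  ],
)

```text
time: 9.17
tool_pos: [0.5509, 0.0778, 0.0625]
ee_rot: [[0.928, 0.372, 0.001], [0.372, -0.928, -0.0], [0.001, 0.001, -1.0]]
ft_force: [-1.0, 0.2, 6.9]
gripper_width: 0.613
```

```bash
python3 st.py
```

```text
9.17 [0.55086 0.07784 0.06252] az 21.854 F [-0.96  0.18  6.87] T [-0.256  0.382  0.145] j7 -0.06 w 0.6125
```

move_arm(
  targets=[
    {"x": 0, "y": 0, "z": 0, "twist": 0.005},
    {"x": 0, "y": 0, "z": 0, "twist": 0.005},
    {"x": 0, "y": 0, "z": 0, "twist": 0.005},
    {"x": 0, "y": 0, "z": 0, "twist": 0.005},
  ],
)

```text
time: 9.5
tool_pos: [0.5508, 0.0778, 0.0625]
ee_rot: [[0.934, 0.358, 0.001], [0.358, -0.934, -0.0], [0.001, 0.001, -1.0]]
ft_force: [-1.6, -0.6, 6.5]
gripper_width: 0.613
```

```bash
python3 st.py
python3 - <<'E'
from h import *
c=optics.camera("scene");cv2.imwrite("pics/scene6z.png",cv2.resize(c["img"][240:370,170:320],None,fx=4.5,fy=4.5))
c=optics.camera("side");cv2.imwrite("pics/side6z.png",cv2.resize(c["img"][180:240,260:330],None,fx=9,fy=9,interpolation=cv2.INTER_CUBIC));print(blobs(c,(5,170,130),(18,255,255)))
E
python3 st.py
```

```text
9.5 [0.55083 0.07781 0.06249] az 20.95 F [-1.65 -0.61  6.46] T [-0.139  0.472  0.103] j7 -0.06 w 0.6128
[([176.5, 128.9], [170, 126, 13, 7, 67]), ([217.0, 160.4], [214, 159, 7, 3, 8]), ([306.3, 200.0], [303, 198, 7, 6, 27]), ([414.2, 261.6], [412, 260, 5, 4, 17])]
9.6 [0.55085 0.07781 0.0625 ] az 20.94 F [-0.81 -0.84  6.14] T [-0.173  0.4    0.072] j7 -0.048 w 0.6095
```

View pics/side6z.png

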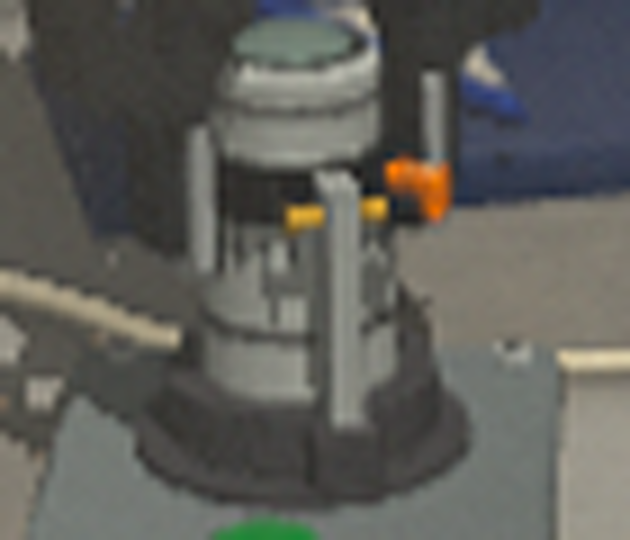

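View pics/scene6z.png

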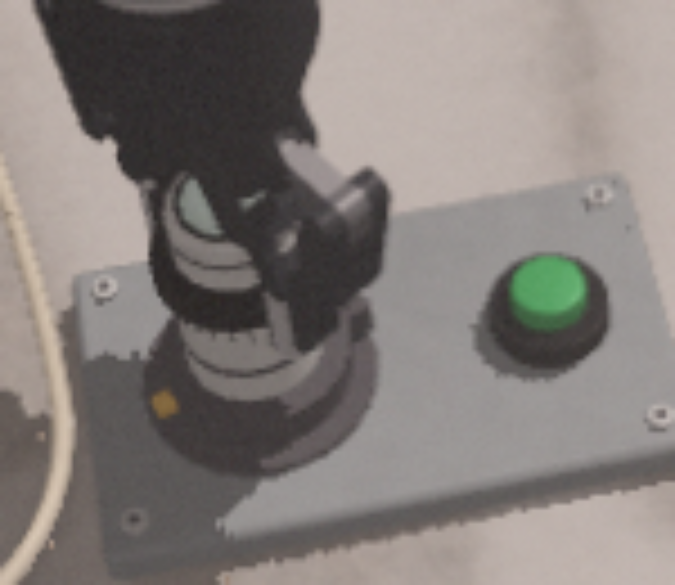

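```bash
cat > av.py <<'E'
from h import *
import sys
T=[];Z=[];n=int(sys.argv[1]) if len(sys.argv)>1 else 4
for i in range(n):
    s=r.observe();T.append(s["ft_torque"]);R=s["ee_rot"];Z.append(np.degrees(np.arctan2(R[1,0],R[0,0])))
    if i<n-1: optics.camera("side")
T=np.array(T);print(round(s["time"],2),"az",np.round(Z[-1],3),"Tz",T[:,2].round(3),T[:,2].mean().round(3),"F",s["ft_force"].round(1))
E
```

move_arm(
  targets=[
    {"x": 0, "y": 0, "z": 0, "twist": 0.004},
    {"x": 0, "y": 0, "z": 0, "twist": 0.004},
    {"x": 0, "y": 0, "z": 0, "twist": 0.004},
    {"x": 0, "y": 0, "z": 0, "twist": 0.004},
  ],
)

```text
time: 9.93
tool_pos: [0.5508, 0.0778, 0.0625]
ee_rot: [[0.938, 0.346, 0.001], [0.346, -0.938, -0.0], [0.001, 0.001, -1.0]]
ft_force: [-1.3, -1.6, 5.7]
gripper_width: 0.611
```

```bash
python3 av.py
```

```text
10.08 az 20.228 Tz [ 0.143  0.085  0.011 -0.025] 0.053 F [-1.3 -1.1  5.9]
```

move_arm(
  targets=[
    {"x": 0, "y": 0, "z": 0, "twist": 0.004},
    {"x": 0, "y": 0, "z": 0, "twist": 0.004},
    {"x": 0, "y": 0, "z": 0, "twist": 0.004},
    {"x": 0, "y": 0, "z": 0, "twist": 0.004},
  ],
)

```text
time: 10.42
tool_pos: [0.5508, 0.0778, 0.0625]
ee_rot: [[0.943, 0.334, 0.001], [0.334, -0.943, -0.0], [0.001, 0.001, -1.0]]
ft_force: [-1.6, -1.1, 6.3]
gripper_width: 0.613
```

```bash
python3 av.py
```

```text
10.57 az 19.508 Tz [0.139 0.072 0.043 0.035] 0.072 F [-0.7 -0.4  6.7]
```

move_arm(
  targets=[
    {"x": 0, "y": 0, "z": 0, "twist": 0.004},
    {"x": 0, "y": 0, "z": 0, "twist": 0.004},
    {"x": 0, "y": 0, "z": 0, "twist": 0.004},
    {"x": 0, "y": 0, "z": 0, "twist": 0.004},
  ],
)

```text
time: 10.9
tool_pos: [0.5508, 0.0778, 0.0625]
ee_rot: [[0.947, 0.322, 0.001], [0.322, -0.947, -0.0], [0.001, 0.001, -1.0]]
ft_force: [-0.4, -1.4, 5.4]
gripper_width: 0.611
```

```bash
python3 av.py 3
```

```text
11.0 az 18.787 Tz [0.13  0.108 0.048] 0.095 F [-1.3 -0.7  6.4]
```

move_arm(
  targets=[
    {"x": 0, "y": 0, "z": 0, "twist": 0.004},
    {"x": 0, "y": 0, "z": 0, "twist": 0.004},
    {"x": 0, "y": 0, "z": 0, "twist": 0.004},
    {"x": 0, "y": 0, "z": 0, "twist": 0.004},
  ],
)

```text
time: 11.33
tool_pos: [0.5508, 0.0778, 0.0625]
ee_rot: [[0.951, 0.31, 0.001], [0.31, -0.951, -0.0], [0.001, 0.001, -1.0]]
ft_force: [-1.3, -1.6, 6.0]
gripper_width: 0.612
```

```bash
python3 av.py 3
```

```text
11.43 az 18.067 Tz [0.108 0.079 0.066] 0.084 F [-1.7 -0.6  5.6]
```

move_arm(
  targets=[
    {"x": 0, "y": 0, "z": 0, "twist": 0.004},
    {"x": 0, "y": 0, "z": 0, "twist": 0.004},
    {"x": 0, "y": 0, "z": 0, "twist": 0.004},
    {"x": 0, "y": 0, "z": 0, "twist": 0.004},
  ],
)

```text
time: 11.77
tool_pos: [0.5508, 0.0778, 0.0625]
ee_rot: [[0.954, 0.298, 0.001], [0.298, -0.954, -0.0], [0.001, 0.001, -1.0]]
ft_force: [-1.8, -1.2, 5.7]
gripper_width: 0.612
```

```bash
python3 av.py 2
```

```text
11.82 az 17.339 Tz [0.095 0.081] 0.088 F [-1.6 -0.   6.4]
```

move_arm(
  targets=[
    {"x": 0, "y": 0, "z": 0, "twist": 0.004},
    {"x": 0, "y": 0, "z": 0, "twist": 0.004},
    {"x": 0, "y": 0, "z": 0, "twist": 0.004},
    {"x": 0, "y": 0, "z": 0, "twist": 0.004},
  ],
)

```text
time: 12.15
tool_pos: [0.5508, 0.0778, 0.0625]
ee_rot: [[0.958, 0.286, 0.001], [0.286, -0.958, -0.0], [0.001, 0.001, -1.0]]
ft_force: [-0.6, -0.7, 7.4]
gripper_width: 0.612
```

```bash
python3 av.py 2
python3 - <<'E'
from h import *
c=optics.camera("side");cv2.imwrite("pics/side7z.png",cv2.resize(c["img"][180:240,260:330],None,fx=9,fy=9,interpolation=cv2.INTER_CUBIC));print(blobs(c,(5,170,130),(18,255,255)))
E
```

```text
12.2 az 16.621 Tz [0.109 0.077] 0.093 F [-1.2 -1.1  5.9]
[([176.6, 128.8], [169, 126, 14, 7, 64]), ([216.5, 160.4], [214, 159, 6, 3, 8]), ([305.8, 200.3], [302, 198, 8, 7, 22]), ([414.2, 261.6], [412, 260, 5, 4, 17])]
```

View pics/side7z.png

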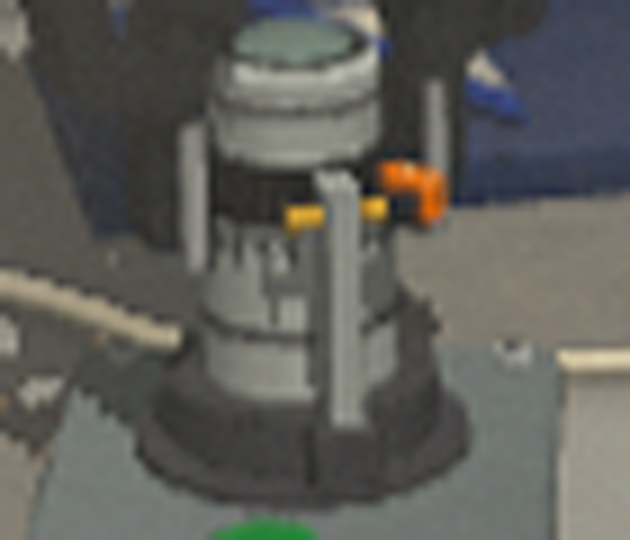

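move_arm(
  targets=[
    {"x": 0, "y": 0, "z": 0, "twist": 0.004},
    {"x": 0, "y": 0, "z": 0, "twist": 0.004},
    {"x": 0, "y": 0, "z": 0, "twist": 0.004},
    {"x": 0, "y": 0, "z": 0, "twist": 0.004},
  ],
)

```text
time: 12.58
tool_pos: [0.5508, 0.0778, 0.0625]
ee_rot: [[0.962, 0.274, 0.001], [0.274, -0.962, -0.0], [0.001, 0.001, -1.0]]
ft_force: [-1.8, -1.4, 6.1]
gripper_width: 0.614
```

```bash
python3 av.py 2
```

```text
12.63 az 15.9 Tz [0.117 0.061] 0.089 F [-1.1 -0.2  6.1]
```

move_arm(
  targets=[
    {"x": 0, "y": 0, "z": 0, "twist": 0.004},
    {"x": 0, "y": 0, "z": 0, "twist": 0.004},
    {"x": 0, "y": 0, "z": 0, "twist": 0.004},
    {"x": 0, "y": 0, "z": 0, "twist": 0.004},
  ],
)

```text
time: 12.97
tool_pos: [0.5508, 0.0778, 0.0625]
ee_rot: [[0.965, 0.262, 0.001], [0.262, -0.965, -0.0], [0.001, 0.001, -1.0]]
ft_force: [-1.0, -0.3, 6.4]
gripper_width: 0.611
```

```bash
python3 av.py 2
```

```text
13.02 az 15.189 Tz [0.169 0.132] 0.15 F [-1.8 -0.5  5.8]
```

move_arm(
  targets=[
    {"x": 0, "y": 0, "z": 0, "twist": 0.002},
    {"x": 0, "y": 0, "z": 0, "twist": 0.002},
    {"x": 0, "y": 0, "z": 0, "twist": 0.002},
    {"x": 0, "y": 0, "z": 0, "twist": 0.002},
  ],
)

```text
time: 13.35
tool_pos: [0.5508, 0.0779, 0.0625]
ee_rot: [[0.967, 0.256, 0.001], [0.256, -0.967, -0.0], [0.001, 0.001, -1.0]]
ft_force: [-1.4, -0.4, 6.3]
gripper_width: 0.611
```

```bash
python3 av.py 2
```

```text
13.4 az 14.851 Tz [0.225 0.226] 0.225 F [-1.6 -0.5  6.1]
```

move_arm(
  targets=[
    {"x": 0, "y": 0, "z": 0, "twist": 0.002},
    {"x": 0, "y": 0, "z": 0, "twist": 0.002},
    {"x": 0, "y": 0, "z": 0, "twist": 0.002},
    {"x": 0, "y": 0, "z": 0, "twist": 0.002},
  ],
)

```text
time: 13.73
tool_pos: [0.5508, 0.0779, 0.0625]
ee_rot: [[0.968, 0.25, 0.001], [0.25, -0.968, -0.0], [0.001, 0.001, -1.0]]
ft_force: [-1.7, -1.0, 6.1]
gripper_width: 0.606
```

```bash
python3 av.py 2
```

```text
13.78 az 14.493 Tz [0.289 0.265] 0.277 F [-1.2 -0.   5.7]
```

Contact felt at az ≈ 15.3°, and the torque is rising at the slope expected from 10 N/mm. I'll go 0.54° further for about 8 N.

move_arm(
  targets=[
    {"x": 0, "y": 0, "z": 0, "twist": 0.003},
    {"x": 0, "y": 0, "z": 0, "twist": 0.003},
    {"x": 0, "y": 0, "z": 0, "twist": 0.003},
    {"x": 0, "y": 0, "z": 0, "twist": 0.002},
  ],
)

```text
time: 14.12
tool_pos: [0.5508, 0.0779, 0.0625]
ee_rot: [[0.97, 0.242, 0.001], [0.242, -0.97, -0.0], [0.001, 0.001, -1.0]]
ft_force: [-0.4, -0.6, 6.0]
gripper_width: 0.61
```

```bash
python3 av.py 5
```

```text
14.32 az 14.014 Tz [0.292 0.303 0.294 0.305 0.256] 0.29 F [-1.1 -0.8  5.5]
```

move_arm(
  targets=[
    {"x": 0, "y": 0, "z": 0, "twist": 0.003},
    {"x": 0, "y": 0, "z": 0, "twist": 0},
    {"x": 0, "y": 0, "z": 0, "twist": 0},
  ],
)

```text
time: 14.57
tool_pos: [0.5508, 0.0779, 0.0625]
ee_rot: [[0.971, 0.24, 0.001], [0.24, -0.971, -0.0], [0.001, 0.001, -1.0]]
ft_force: [-0.9, -1.4, 5.6]
gripper_width: 0.616
```

```bash
python3 av.py 9
```

```text
14.97 az 13.878 Tz [0.303 0.301 0.277 0.261 0.262 0.317 0.332 0.325 0.227] 0.289 F [-2.3 -0.7  6. ]
```

move_arm(
  targets=[
    {"x": 0, "y": 0, "z": 0, "twist": 0},
    {"x": 0, "y": 0, "z": 0, "twist": 0},
    {"x": 0, "y": 0, "z": 0, "twist": 0},
    {"x": 0, "y": 0, "z": 0, "twist": 0},
    {"x": 0, "y": 0, "z": 0, "twist": 0},
  ],
)

```text
time: 15.38
tool_pos: [0.5508, 0.0779, 0.0625]
ee_rot: [[0.971, 0.24, 0.001], [0.24, -0.971, -0.0], [0.001, 0.001, -1.0]]
ft_force: [-0.7, -0.8, 5.9]
gripper_width: 0.614
```

```bash
python3 av.py 2
```

```text
15.43 az 13.876 Tz [0.295 0.276] 0.285 F [-0.9 -0.6  7.1]
```

move_arm(
  targets=[
    {"x": 0, "y": 0, "z": 0, "twist": -0.003},
    {"x": 0, "y": 0, "z": 0, "twist": -0.003},
    {"x": 0, "y": 0, "z": 0, "twist": -0.003},
    {"x": 0, "y": 0, "z": 0, "twist": -0.003},
  ],
)

```text
time: 15.77
tool_pos: [0.5508, 0.0779, 0.0625]
ee_rot: [[0.969, 0.249, 0.001], [0.249, -0.969, -0.0], [0.001, 0.0, -1.0]]
ft_force: [-0.5, -0.8, 6.6]
gripper_width: 0.61
```

```bash
python3 av.py 4
```

```text
15.92 az 14.395 Tz [0.053 0.062 0.158 0.141] 0.104 F [-1.7 -0.7  5. ]
```

move_arm(
  targets=[
    {"x": 0, "y": 0, "z": 0, "twist": -0.003},
    {"x": 0, "y": 0, "z": 0, "twist": -0.003},
    {"x": 0, "y": 0, "z": 0, "twist": -0.002},
    {"x": 0, "y": 0, "z": 0, "twist": 0},
    {"x": 0, "y": 0, "z": 0, "twist": 0},
  ],
)

```text
time: 16.33
tool_pos: [0.5508, 0.0779, 0.0625]
ee_rot: [[0.967, 0.254, 0.001], [0.254, -0.967, -0.0], [0.001, 0.0, -1.0]]
ft_force: [-1.4, -1.4, 6.6]
gripper_width: 0.609
```

```bash
python3 av.py 5
```

```text
16.53 az 14.742 Tz [0.043 0.064 0.07  0.074 0.075] 0.065 F [-1.2 -1.   5.8]
```

move_arm(
  targets=[
    {"x": 0, "y": 0, "z": 0, "twist": 0},
    {"x": 0, "y": 0, "z": 0, "twist": 0},
    {"x": 0, "y": 0, "z": 0, "twist": 0},
    {"x": 0, "y": 0, "z": 0, "twist": 0},
    {"x": 0, "y": 0, "z": 0, "twist": 0},
  ],
  gripper=1,
)

```text
time: 16.95
tool_pos: [0.5507, 0.0778, 0.0617]
ee_rot: [[0.967, 0.254, -0.0], [0.254, -0.967, 0.0], [-0.0, -0.0, -1.0]]
ft_force: [0.1, 0.1, -0.2]
gripper_width: 1.002
```

```bash
python3 st.py
```

```text
16.95 [0.55067 0.07783 0.0617 ] az 14.731 F [ 0.13  0.06 -0.15] T [-0.018 -0.004  0.015] j7 0.0 w 1.0025
```

move_arm(
  targets=[
    {"x": 0, "y": 0, "z": -0.03, "twist": 0},
    {"x": 0, "y": 0, "z": -0.06, "twist": 0},
    {"x": 0, "y": 0, "z": -0.07, "twist": 0},
    {"x": 0, "y": 0, "z": -0.07, "twist": 0},
    {"x": 0, "y": 0, "z": -0.05, "twist": 0},
  ],
  gripper=1,
)

```text
time: 17.37
tool_pos: [0.5511, 0.0785, 0.2046]
ee_rot: [[0.967, 0.255, 0.002], [0.255, -0.967, 0.001], [0.002, -0.0, -1.0]]
ft_force: [0.7, -0.5, 0.3]
gripper_width: 1.0
```

```bash
python3 st.py; python3 - <<'E'
from h import *
c=optics.camera("wrist");cv2.imwrite("pics/w8.png",c["img"])
print(blobs(c,(5,150,120),(18,255,255)),blobs(c,(45,100,50),(80,255,255)))
c=optics.camera("side");cv2.imwrite("pics/side8z.png",cv2.resize(c["img"][180:240,260:330],None,fx=9,fy=9,interpolation=cv2.INTER_CUBIC))
E
```

```text
17.37 [0.55107 0.07847 0.20462] az 14.764 F [ 0.71 -0.54  0.25] T [ 0.061 -0.09  -0.004] j7 -0.262 w 1.0
[([338.7, 267.4], [335, 262, 8, 12, 49]), ([332.8, 270.4], [330, 265, 7, 11, 37])] [([272.1, 298.9], [260, 287, 25, 25, 491])]
```

View pics/w8.png

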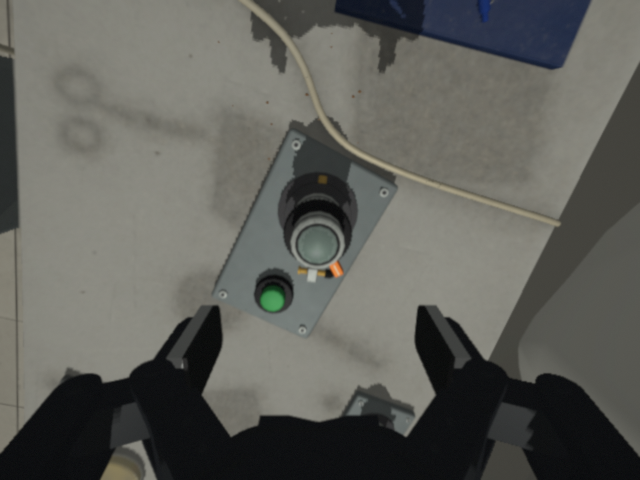

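View pics/side8z.png

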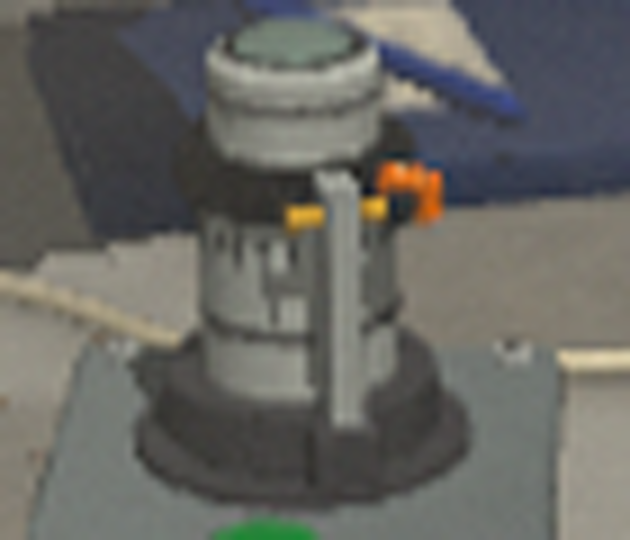

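move_arm(
  targets=[
    {"x": -0.031, "y": 0.059, "z": 0, "twist": 0},
    {"x": -0.031, "y": 0.059, "z": 0, "twist": 0},
    {"x": -0.031, "y": 0.059, "z": 0, "twist": 0},
    {"x": 0, "y": 0, "z": 0, "twist": 0},
    {"x": 0, "y": 0, "z": 0, "twist": 0},
  ],
  gripper=-1,
)

```text
time: 17.88
tool_pos: [0.5275, -0.0224, 0.2009]
ee_rot: [[0.968, 0.25, -0.002], [0.25, -0.968, -0.001], [-0.002, 0.001, -1.0]]
ft_force: [-0.2, 0.3, 0.2]
gripper_width: 0.301
```

move_arm(
  targets=[
    {"x": 0, "y": 0, "z": 0, "twist": 0},
    {"x": 0, "y": 0, "z": 0, "twist": 0},
    {"x": 0, "y": 0, "z": 0, "twist": 0},
    {"x": 0, "y": 0, "z": 0, "twist": 0},
  ],
)

```text
time: 18.22
tool_pos: [0.5283, -0.0184, 0.2018]
ee_rot: [[0.967, 0.256, 0.0], [0.256, -0.967, 0.0], [0.0, -0.0, -1.0]]
ft_force: [-0.7, 0.3, -0.3]
gripper_width: -0.002
```

```bash
python3 st.py; python3 - <<'E'
from h import *
s=r.observe();P=np.array([.5285,-.0193])-s["tool_pos"][:2];print(s["ee_rot"][:2,:2].T@P)
c=optics.camera("wrist");cv2.imwrite("pics/w9.png",c["img"])
E
```

```text
18.22 [ 0.52834 -0.01837  0.20176] az 14.851 F [-0.71  0.35 -0.27] T [ 0.032 -0.01   0.021] j7 -0.006 w -0.0024
[-8.67183918e-05  9.41989487e-04]
```

View pics/w9.png

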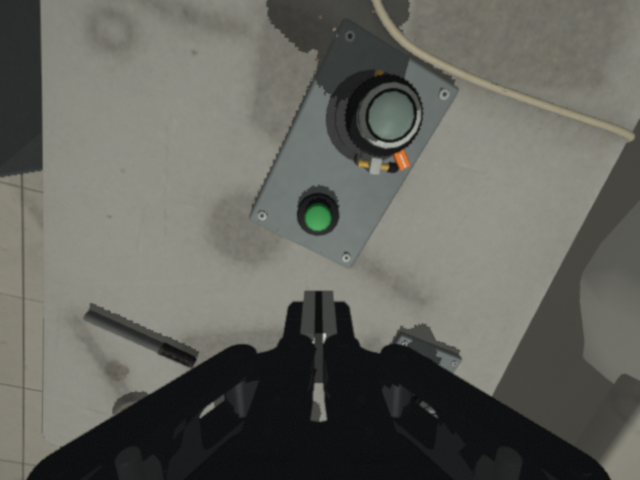

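Lug at (401,160) is against the buffer, and the button at (318,217) is centred in x. Next I'll lower the shut fingers onto the button.

move_arm(
  targets=[
    {"x": 0, "y": 0.0018, "z": 0.07, "twist": 0},
    {"x": 0, "y": 0, "z": 0.07, "twist": 0},
    {"x": 0, "y": 0, "z": 0.07, "twist": 0},
    {"x": 0, "y": 0, "z": 0.06, "twist": 0},
    {"x": 0, "y": 0, "z": 0, "twist": 0},
  ],
)

```text
time: 18.68
tool_pos: [0.5253, -0.0205, 0.0621]
ee_rot: [[0.967, 0.255, -0.008], [0.255, -0.967, 0.0], [-0.008, -0.002, -1.0]]
ft_force: [-0.8, -0.2, 0.2]
gripper_width: -0.002
```

move_arm(
  targets=[
    {"x": 0, "y": 0, "z": 0.01, "twist": 0},
    {"x": 0, "y": 0, "z": 0.01, "twist": 0},
    {"x": 0, "y": 0, "z": 0, "twist": 0},
    {"x": 0, "y": 0, "z": 0, "twist": 0},
  ],
)

```text
time: 19.02
tool_pos: [0.5294, -0.0203, 0.0581]
ee_rot: [[0.967, 0.254, 0.002], [0.254, -0.967, -0.0], [0.002, 0.001, -1.0]]
ft_force: [0.3, 0.3, -0.4]
gripper_width: 0.002
```

```bash
python3 st.py; python3 - <<'E'
from h import *
c=optics.camera("side");cv2.imwrite("pics/side10z.png",cv2.resize(c["img"][170:270,240:350],None,fx=5.5,fy=5.5,interpolation=cv2.INTER_CUBIC))
E
```

```text
19.02 [ 0.52936 -0.02035  0.05812] az 14.731 F [ 0.3   0.25 -0.35] T [ 0.017  0.015 -0.025] j7 -0.031 w 0.002
```

View pics/side10z.png

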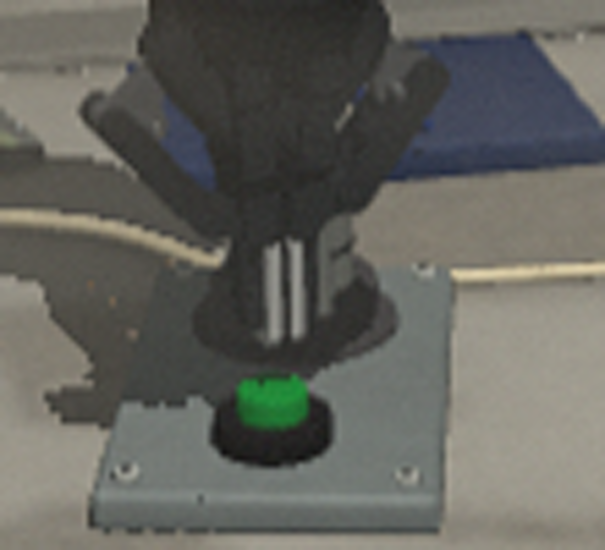

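move_arm(
  targets=[
    {"x": 0, "y": 0, "z": 0.012, "twist": 0},
    {"x": 0, "y": 0, "z": 0.012, "twist": 0},
    {"x": 0, "y": 0, "z": 0.008, "twist": 0},
    {"x": 0, "y": 0, "z": 0, "twist": 0},
  ],
)

```text
time: 19.4
tool_pos: [0.5279, -0.0207, 0.0399]
ee_rot: [[0.967, 0.254, -0.001], [0.254, -0.967, -0.0], [-0.001, -0.0, -1.0]]
ft_force: [-0.4, 0.0, 0.2]
gripper_width: 0.002
```

move_arm(
  targets=[
    {"x": 0, "y": 0, "z": 0.004, "twist": 0},
    {"x": 0, "y": 0, "z": 0.004, "twist": 0},
    {"x": 0, "y": 0, "z": 0.004, "twist": 0},
    {"x": 0, "y": 0, "z": 0, "twist": 0},
  ],
)

```text
time: 19.73
tool_pos: [0.5285, -0.0204, 0.0347]
ee_rot: [[0.967, 0.254, -0.0], [0.254, -0.967, 0.0], [-0.0, -0.0, -1.0]]
ft_force: [-0.3, -0.3, 3.7]
gripper_width: -0.003
```

move_arm(
  targets=[
    {"x": 0, "y": 0, "z": 0.003, "twist": 0},
    {"x": 0, "y": 0, "z": 0.002, "twist": 0},
    {"x": 0, "y": 0, "z": 0, "twist": 0},
  ],
)

```text
time: 19.98
tool_pos: [0.5285, -0.0204, 0.0323]
ee_rot: [[0.967, 0.254, 0.0], [0.254, -0.967, 0.0], [0.0, 0.0, -1.0]]
ft_force: [-1.3, -0.3, 4.5]
gripper_width: -0.004
```

move_arm(
  targets=[
    {"x": 0, "y": 0, "z": 0.001, "twist": 0},
    {"x": 0, "y": 0, "z": 0, "twist": 0},
    {"x": 0, "y": 0, "z": 0, "twist": 0},
  ],
)

```text
time: 20.23
tool_pos: [0.5285, -0.0204, 0.0321]
ee_rot: [[0.967, 0.254, 0.0], [0.254, -0.967, -0.0], [0.0, 0.0, -1.0]]
ft_force: [-2.0, 0.6, 6.1]
gripper_width: 0.004
```

move_arm(
  targets=[
    {"x": 0, "y": 0, "z": 0.001, "twist": 0},
    {"x": 0, "y": 0, "z": 0.001, "twist": 0},
    {"x": 0, "y": 0, "z": 0, "twist": 0},
  ],
)

```text
time: 20.48
tool_pos: [0.5286, -0.0204, 0.0319]
ee_rot: [[0.967, 0.254, 0.001], [0.254, -0.967, -0.001], [0.001, 0.001, -1.0]]
ft_force: [-5.0, 0.5, 16.6]
gripper_width: -0.0
```

move_arm(
  targets=[
    {"x": 0, "y": 0, "z": 0.001, "twist": 0},
    {"x": 0, "y": 0, "z": 0, "twist": 0},
    {"x": 0, "y": 0, "z": 0, "twist": 0},
  ],
)

```text
time: 20.73
tool_pos: [0.5286, -0.0204, 0.0319]
ee_rot: [[0.967, 0.255, 0.001], [0.255, -0.967, -0.001], [0.001, 0.001, -1.0]]
ft_force: [-5.6, -1.4, 21.0]
gripper_width: 0.001
```

The button is bottomed: z has stopped at 0.0319 and the force has jumped to 21 N. Now I'll release it and move away.

move_arm(
  targets=[
    {"x": 0, "y": 0, "z": -0.01, "twist": 0},
    {"x": 0, "y": 0, "z": -0.03, "twist": 0},
    {"x": 0, "y": 0, "z": -0.06, "twist": 0},
    {"x": 0, "y": 0, "z": -0.08, "twist": 0},
    {"x": 0, "y": 0, "z": -0.08, "twist": 0},
  ],
)

```text
time: 21.15
tool_pos: [0.5276, -0.0204, 0.161]
ee_rot: [[0.967, 0.255, -0.002], [0.255, -0.967, 0.001], [-0.002, -0.001, -1.0]]
ft_force: [1.0, -0.1, -0.2]
gripper_width: 0.004
```

move_arm(
  targets=[
    {"x": 0, "y": 0, "z": -0.03, "twist": 0},
    {"x": 0, "y": 0, "z": 0, "twist": 0},
    {"x": 0, "y": 0, "z": 0, "twist": 0},
    {"x": 0, "y": 0, "z": 0, "twist": 0},
  ],
)

```text
time: 21.48
tool_pos: [0.5278, -0.021, 0.1742]
ee_rot: [[0.967, 0.254, -0.001], [0.254, -0.967, -0.0], [-0.002, 0.0, -1.0]]
ft_force: [0.2, 0.6, -0.1]
gripper_width: 0.0
```

```bash
python3 st.py; python3 - <<'E'
from h import *
c=optics.camera("wrist");cv2.imwrite("pics/w11.png",cv2.resize(c["img"][80:290,230:470],None,fx=2.8,fy=2.8,interpolation=cv2.INTER_CUBIC))
q=c
c=optics.camera("side");cv2.imwrite("pics/side11.png",cv2.resize(c["img"][180:260,260:330],None,fx=7.4,fy=7.4,interpolation=cv2.INTER_CUBIC));print(blobs(c,(45,120,50),(80,255,255)))
c=optics.camera("scene");cv2.imwrite("pics/scene11.png",c["img"])
E
```

```text
21.48 [ 0.52782 -0.02099  0.17424] az 14.712 F [ 0.24  0.59 -0.13] T [ 0.013  0.051 -0.004] j7 0.012 w 0.0004
[([289.1, 242.6], [283, 238, 13, 10, 113]), ([407.3, 303.7], [402, 299, 12, 10, 90])]
```

View pics/w11.png

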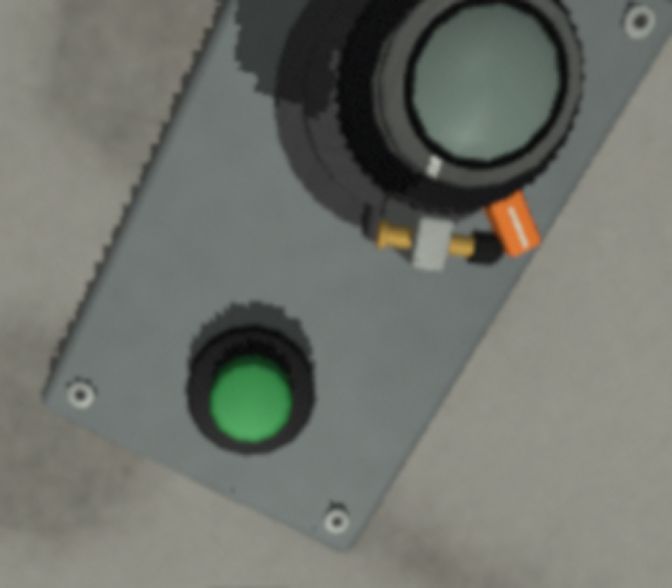

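View pics/side11.png

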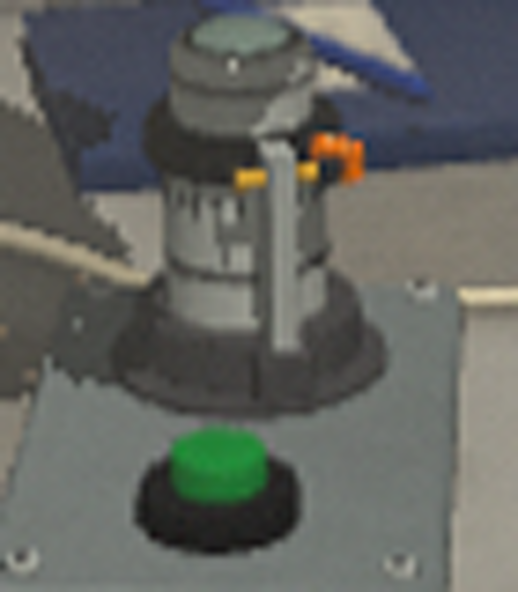

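View pics/scene11.png

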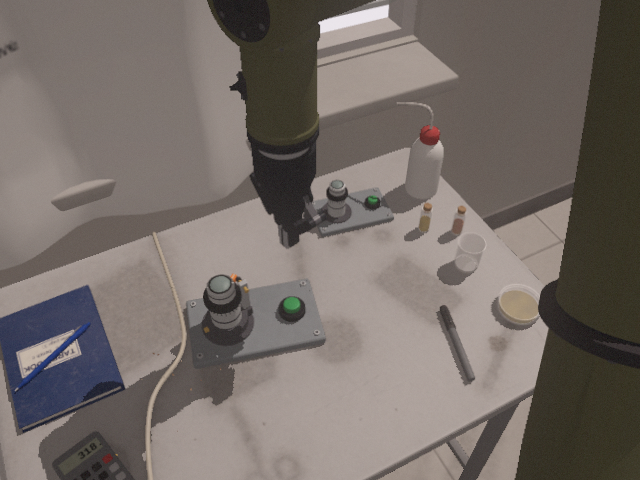

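The wrist close-up shows the lug against the buffer at about (500,240). The button is back up, with the same pixel blob as at the start. The glassware has not moved and the arm is clear, so I'm handing in.

```bash
python3 -c "
from cell import job;print(job.job_done())"
```

```text
the job is handed in; nothing more can be done
None
```

I turned the ring clockwise by its ribbed rim until the lug met the buffer, held it there, let go, then pressed and released the green zero button. The job was handed in at about 21.7 s of the 72 s allowed.

- **Contact and hold:** I felt contact after about 29° of turning. I held it for about 1.3 s in total. The static hand torque was about 0.29 N m and the buffer was pressed in about 0.8 mm, so the push was roughly 8 N. Ring friction makes that uncertain: torque alone only puts it between about 5 and 12 N.
- **Letting go:** I first eased the push back to about 2 N, so the ring would not spring away, then opened the fingers. Pictures after the release and after the button press show the lug still against the buffer.
- **Zero button:** it went fully down. The fingertips stopped at 31.9 mm, where 32 mm was expected, with a peak force of about 21 N. It is back up, at the same place in the side picture as at the start.
- **Untouched things:** the vials and beaker look unmoved in the scene picture. There were no unexpected forces while the fingers went down or came away, so I saw no sign of touching the collars or the lug.

The wrist torque readings had noise of about 0.03 N m. My last reading for 8 N while still turning was 0.29 N m, lower than the 0.38 to 0.40 expected. The settled torque and the angle turned agreed with each other, so I relied on those.

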